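# Clip the locking pin of a brazing turntable

### The job

The turntable's height pin is in but not secured. Take the large R-clip from the wooden rack, feel its straight leg into the cross-hole at the end of the pin without forcing it, then push until the sprung leg snaps over and the bow hugs the pin, and let go. Leave the small clip, the jar and the brass sleeves where they are.

Things in the scene. Friction and masses are not known exactly. Their poses are not given: they have to be found in the camera images.
- stand: Brazing turntable bolted to the bench; origin on the bench under its axis, z up. Foot plate 170 x 170 x 10 mm; green square sleeve 50 x 50 mm, 180 mm high, with a 58 mm collar at its top; 38 mm stem; disc above (disc). A round locking pin crosses the sleeve along y at z = 110 mm: a 90 mm T-bar at its +y end, its free end at -y, coming out of a 40 mm round boss whose face is at y = -35 mm.
- disc (a point): Centre of the underside of the turntable's steel disc (170 mm diameter, 10 mm thick), 390 mm above the bench, with a hub of 60 mm diameter and 18 mm height under it. It hangs over the pin, so the tool cannot stand upright over the cross-hole and must come in tilted, from the robot's side.
- pin_hole (a point): Nominal place of the cross-hole: on the pin's axis, 57 mm from the stand's axis; axes as the stand's. Pin: 24 mm round steel along y, ending 17 mm past the hole's centre. It is not always driven in equally far: the hole lies up to 7 mm off along y, and its upper mouth leans 27 to 41 degrees back to the robot; find it by sight or feel. Hole 8.2 mm square. The pin drags: 20 N to slide, 0.1 N m to turn.
- clip_eye (a point): Centre of the coil of the large R-clip (6 mm steel wire, 140 mm long, about 95 g). Coil 30 mm across, 12 mm thick along y: grip it on its two flat faces. z runs up the straight leg from tip to coil, x from straight leg to sprung leg, y square to the clip's plane. Straight leg's axis at x = -12 mm. At the start the clip stands in its slot, leaning in its own plane by up to about 0.2 rad.
- clip_tip (a point): Lower end (bevelled 0.8 mm) of the large clip's straight leg, on its axis; it bends if pressed on the pin with 50 N; same axes as clip_eye, which lies at x = 12, z = 125 mm from here. The sprung leg's bow is centred 40 mm up, with a neck on either side at 27 and 53 mm (8 mm off the leg's axis); beyond the lower neck the wire flares out to x = 23, z = 12 mm.
- clip_seat (a point): Point on the straight leg's axis, 40 mm up from its tip, under the middle of the bow: where the pin's axis lies when the clip is home. Pushing in, the flare meets the pin with the pin's axis 14 mm from the tip; the push climbs to 10 to 18 N until the neck tops the pin at 27 mm, then drops sharply as the spring draws the clip home; after that it turns solid.
- clip_bow (a joint): Opening of the large clip's sprung leg about the coil, rad: 0 relaxed, about 0.07 with its neck on the crown of the pin. Spring 40 N m/rad with 0.6 N m preload.
- rack: Wooden block fixed to the bench, 160 x 46 x 85 mm, long along x; origin in the middle of its underside. Two slots open at the top, 38 mm along x, 9 mm along y, floor 12 mm above the bench, centred at x = -37 and +37 mm: one holds the large clip, one the small. Three punches stand up 22 mm at x = -69, 0 and 69 mm.
- small_clip_eye (a point): Centre of the coil of a smaller R-clip (4.4 mm wire, 97 mm long, coil 21 mm across and 9 mm thick) in the other slot; too small for this pin. Leave it.
- sleeve: Brass tube, 38 mm diameter, 62 mm high, standing on the turntable's disc; origin under its centre. Leave it.
- short_sleeve: Brass tube, 42 mm diameter, 45 mm high, standing on the bench; origin under its centre. Leave it.
- jar: White plastic jar, 66 mm diameter, 85 mm high, standing on the bench; origin under its centre. Leave it.
Things that resemble listed ones, but are neither listed nor needed, are in the scene too. Leave any green, purple or turquoise look-alike of the part that bears clip_eye alone.

How it is judged:
By the outcome, as a careful person would: the job done as asked, in the order asked, and still so for the second after the job is handed in, with the robot touching nothing.
It also fails if it takes over 61 s, if anything falls off the work surface, if the arm or the gripper's body presses on something with over 40 N, if the wrist force passes 120 N, or if a joint passes its speed limit or range.

### The arm

A 6-joint arm with a two-finger parallel gripper is mounted at the origin on the work surface. World frame = base frame: x ahead of the robot, y to its left, z up, the work surface at z = 0. Lengths are in m, angles in rad, forces in N, time in s.
With the tool pointing down it reaches from about 0.35 to 0.85 m from the base axis. Payload 8.1 kg.
Tool frame: the origin (TCP) lies midway between the tips of the shut fingers; the grasp point (between the pads) lies 19 mm behind it (robot.tcp_to_grasp is the distance from the TCP to the grasp point, in m); x points along the fingers, y is the direction in which the jaws open and shut, and the axes are right-handed (so a half turn about x gives the same grasp; the last joint's range is limited). The gripper opens to 93 mm and grips with 3 to 60 N. Pads are 15 mm wide; open, the fingers measure 128 mm over their backs; the gripper's body (75 mm by 188 mm) begins 65 mm behind the grasp point.
Start: joints at [1.157, 0.13, 1.488, -0, 1.523, -0.085], TCP at [0.194, 0.568, 0.219] pointing down, gripper open.
Joint ranges: [-2.96, 2.96], [-0.89, 2.26], [0.02, 2.5], [-1.34, 4.48], [0, 2.73], [-2.66, 2.66]. Speed limits (rad/s): [2.39, 2.39, 2.79, 3.14, 3.14, 3.14].

### API

Orientations are given as a rotation vector (axis times angle).
In Python, from plant import robot gives the robot as it stands.
- The arm moves only by the tool play_rows, never from a script. Its argument "plan" is a list of rows, each an object with "slide": the shift along the world's x, y, z as a fraction of full scale, a list of three; "roll": the turn about the world's z as a fraction of full scale; "fingers": the gripper command: -1 is shut, 1 is fully open, values between are in proportion. A call has 1 to 20 rows; each row shifts and turns the commanded pose from where the row before left it; what a row does not reach is not made up. Full scale, the value 1, is 30 mm for a shift and 8 degrees for a turn. A row lasts 1/8 s, in which the tool goes at most 62.5 mm and 10.7 degrees, less where a joint would pass 70% of its speed; a pose out of reach is approached as far as the arm can. A call with a number of a shift or a turn outside -1 to 1 is refused whole. A call with a gripper value outside its range is refused whole. The fingers move at their own pace and stop on an object; "squeeze" is the grip in N (left out, the last holds). Time passes only in rows, so rows that do not move let the fingers close. It gives the time, the measured TCP pose, the force and the opening at its end, in the units of the state.
- robot.read_state(): the state, without advancing time (a new reading comes with each control period).
- robot.read_camera(name): name is "scene" or "side" or "wrist"; returns the picture (480x640x3 uint8, red, green, blue); there is no depth.
- robot.get_calibration(name): a dict with "fx", "fy", "cx", "cy" (pixels), "R" (3x3) and "t" (3): a world point X has camera coordinates R X + t; the wrist camera has in their place "T_tool_cam" (4x4, takes a point from camera to tool coordinates, whose origin is the TCP and whose axes are the tool frame's). Camera axes: x right, y down, z forward; pixel columns grow to the right and rows downward; lengths in m; the calibration is good to about 2 mm. A picture is of the moment at which its call begins: read the wrist's pose just before it. get_calibration takes no time and is no camera call.
- robot.close_job(): hands the job in, once; it reports no verdict.
Trained networks look in the newest picture that a camera, given by its name, has taken for a name from the list of things; names that differ only in an ending like _2 or _b are one class to them, and where a whole thing is asked for, a point or a joint stands for the part that bears it (a point fixed in the world has none). Each returns a list of dicts, best first, with "p" (0 to 1); they miss things now and then, are a little off and sometimes report something else, mostly with a low value. They report only what shows in the picture. A call takes as long as a camera call. They do not tell look-alikes from the thing itself.
- robot.boxes_of(camera, target): "extent" ([centre column, centre row, width, height] in pixels, round what is visible of it).
- robot.regions_of(camera, target): "region" (480x640 bool, what is visible of it) and "extent" ([centre column, centre row, width, height] in pixels, round what is visible of it).
- robot.mark_of(camera, target): "point" ([column, row] in pixels: a listed point, or the origin of a listed thing).
The state is a dict: "t": time; "q": joint angles; "dq": joint speeds; "joint_torque": joint torques, N m; "tool_pos": TCP position; "orientation": TCP orientation; "force": force on the tool from outside, world axes, zero at the start; "wrist_torque": the same for the moment, N m; "opening": finger opening in m.
Only numpy, scipy, OpenCV 4.12 (cv2) and the standard library are available. Lean on these libraries where they do the work, as an engineer would, in place of code of your own. Each camera call takes 0.05 s, during which the arm holds its last target.

## Working session

There is one attempt and no reset: what is moved stays moved. The work goes in short steps, Python scripts to look and compute and a tool call to move; the robot and the scene stay as the last step left them, time stands still between calls to the robot, and variables do not carry over. Pictures are saved under pics/ and viewed, and the job is handed in when it is done.

Besides the shell and the picture viewer there is one more tool, called after "Emit:" in YAML: its name, and indented under it one key for each argument. play_rows: Moves the arm, as the interface text tells. Its arguments: {"type":"object","properties":{"plan":{"type":"array","items":{"type":"object","properties":{"slide":{"type":"array","items":{"type":"number","minimum":-1,"maximum":1}},"roll":{"type":"number","minimum":-1,"maximum":1},"fingers":{"type":"number"}}}},"squeeze":{"type":"number"}},"required":["plan"]}

```bash
ls -la; mkdir -p pics
python3 - <<'E'
from plant import robot
import numpy as np, cv2
print([a for a in dir(robot) if not a.startswith('_')], robot.tcp_to_grasp)
print(robot.read_state())
for n in ("scene","side","wrist"):
    im=robot.read_camera(n); cv2.imwrite(f'pics/{n}0.png',im[:,:,::-1]); print(n,robot.get_calibration(n))
E
```

```text
total 12
drwxr-xr-x  3 agent agent 4096 Dec  7 13:19 .
drwxr-xr-x 23 root  root  4096 Dec  7 13:19 ..
drwxr-xr-x  2 agent agent 4096 Dec  7 13:19 pics
['IKError', 'boxes_of', 'close_job', 'get_calibration', 'mark_of', 'read_camera', 'read_state', 'regions_of', 'tcp_to_grasp'] 0.0188
{'t': 0.0, 'q': array([ 1.15662461e+00,  1.31142686e-01,  1.48924468e+00,  1.83353320e-05,
        1.52301787e+00, -8.54111671e-02]), 'dq': array([-0.00085478, -0.00043826,  0.00027799, -0.00030979,  0.00101969,
        0.00194485]), 'joint_torque': array([-2.02860106e-04, -5.59889138e+01, -4.91727233e+01,  7.67085934e-02,
        3.63803166e-02, -1.70477392e-04]), 'tool_pos': array([0.19347426, 0.56735801, 0.2176175 ]), 'orientation': array([ 0.25663376,  1.55582131, -0.25939584]), 'force': array([ 0.18919132, -0.79740146, -0.48119089]), 'wrist_torque': array([-0.00398788, -0.03076277, -0.00021154]), 'opening': 0.09271981511693685}
scene {'fx': 515.1593885587472, 'fy': 515.1593885587472, 'cx': 320.1097636414419, 'cy': 239.32212335360057, 'R': array([[-0.91130538,  0.4117104 ,  0.0041297 ],
       [ 0.347
[... 209 characters left out ...]
0110816, 'cy': 244.05527326814098, 'R': array([[ 0.92145353, -0.38783531,  0.02252029],
       [-0.20203262, -0.52790749, -0.82492212],
       [ 0.33182256,  0.75557757, -0.5647976 ]]), 't': array([-0.49747321,  0.2944553 ,  1.19034266])}
wrist {'fx': 334.6523599555741, 'fy': 334.6523599555741, 'cx': 317.7919129534395, 'cy': 244.707316658516, 'T_tool_cam': array([[ 1.00952534e-03, -2.53491643e-01,  9.67337050e-01,
        -1.65568529e-01],
       [ 9.99999437e-01, -6.10302284e-05, -1.05960526e-03,
         9.24229482e-04],
       [ 3.27637879e-04,  9.67337575e-01,  2.53491438e-01,
        -7.05106595e-02],
       [ 0.00000000e+00,  0.00000000e+00,  0.00000000e+00,
         1.00000000e+00]])}
```

View pics/scene0.png

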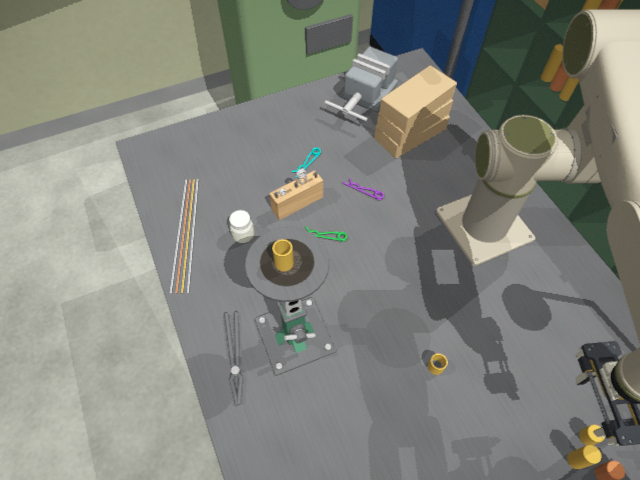

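View pics/side0.png

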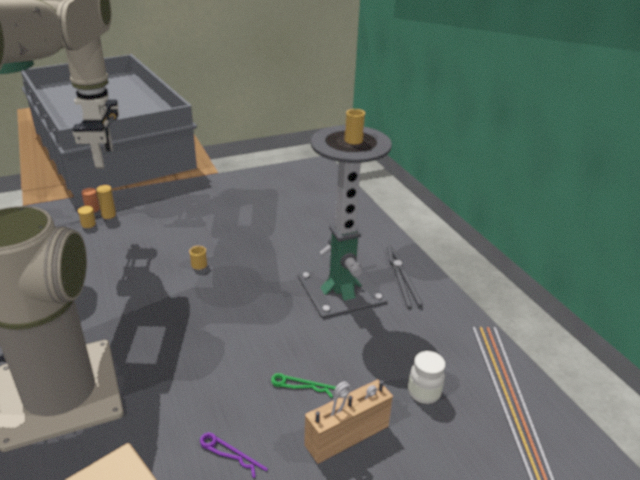

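View pics/wrist0.png

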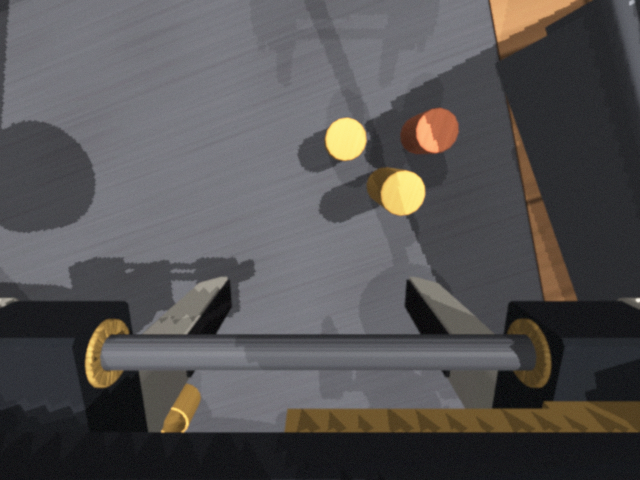

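```bash
cat > h.py <<'E'
from plant import robot
import numpy as np, cv2
from scipy.spatial.transform import Rotation as Ro
def ray(cal,px,state=None):
    d=np.array([(px[0]-cal['cx'])/cal['fx'],(px[1]-cal['cy'])/cal['fy'],1.])
    if 'R' in cal:
        R=cal['R'];o=-R.T@cal['t'];d=R.T@d
    else:
        T=cal['T_tool_cam'];Rt=Ro.from_rotvec(state['orientation']).as_matrix()
        o=state['tool_pos']+Rt@T[:3,3];d=Rt@T[:3,:3]@d
    return o,d/np.linalg.norm(d)
def tri(rays):
    A=sum(np.eye(3)-np.outer(d,d) for o,d in rays)
    b=sum((np.eye(3)-np.outer(d,d))@o for o,d in rays)
    X=np.linalg.solve(A,b)
    return X,[float(np.linalg.norm((np.eye(3)-np.outer(d,d))@(X-o))) for o,d in rays]
def onz(r,z):
    o,d=r;return o+d*(z-o[2])/d[2]
def proj(cal,X,state=None):
    if 'R' in cal: c=cal['R']@X+cal['t']
    else:
        T=cal['T_tool_cam'];Rt=Ro.from_rotvec(state['orientation']).as_matrix()
        c=T[:3,:3].T@(Rt.T@(X-state['tool_pos'])-T[:3,3])
    return np.array([cal['fx']*c[0]/c[2]+cal['cx'],cal['fy']*c[1]/c[2]+cal['cy']])
E
python3 - <<'E'
from h import *
s=robot.read_state();print(Ro.from_rotvec(s['orientation']).as_matrix().round(3))
for c in("scene","side"):
    robot.read_camera(c)
C={c:robot.get_calibration(c) for c in("scene","side")}
for n in ['stand','disc','pin_hole','clip_eye','clip_tip','clip_seat','rack','small_clip_eye','sleeve','short_sleeve','jar']:
    R=[]
    for c in C:
        m=robot.mark_of(c,n)
        print(n,c,[(np.round(x['point']).tolist(),round(x['p'],2)) for x in m[:4]])
        if m: R.append(ray(C[c],m[0]['point']))
    if len(R)==2: X,e=tri(R); print('   ',X.round(4),np.round(e,4))
print(robot.read_state()['t'])
E
```

```text
[[-0.001  0.323  0.946]
 [-0.001  0.946 -0.323]
 [-1.    -0.001 -0.   ]]
stand scene [([294.0, 333.0], 0.59)]
stand side [([342.0, 290.0], 0.59)]
    [0.6623 0.0864 0.0032] [0.0012 0.0012]
disc scene [([286.0, 268.0], 0.61)]
disc side [([351.0, 143.0], 0.65)]
    [0.6679 0.0979 0.3908] [0.0003 0.0003]
pin_hole scene [([282.0, 299.0], 0.68)]
pin_hole side [([354.0, 268.0], 0.89)]
    [0.6654 0.03   0.1067] [0.0019 0.0019]
clip_eye scene [([378.0, 194.0], 0.73), ([433.0, 368.0], 0.67), ([344.0, 238.0], 0.57), ([316.0, 151.0], 0.49)]
clip_eye side [([347.0, 388.0], 0.82), ([277.0, 381.0], 0.65), ([210.0, 444.0], 0.64)]
    [ 0.3902 -0.2245  0.1108] [0.1185 0.1185]
clip_tip scene [([341.0, 181.0], 0.51), ([302.0, 232.0], 0.5), ([294.0, 180.0], 0.42)]
clip_tip side [([267.0, 468.0], 0.68), ([336.0, 388.0], 0.67), ([349.0, 142.0], 0.56), ([348.0, 438.0], 0.4)]
    [ 0.3249 -0.3229  0.0073] [0.0019 0.0019]
clip_seat scene [([316.0, 233.0], 0.77), ([353.0, 188.0], 0.61), ([310.0, 185.0], 0.53), ([305.0, 170.0], 0.44)]
clip_seat side [([330.0, 425.0], 0.82), ([250.0, 459.0], 0.71), ([321.0, 383.0], 0.58)]
    [ 0.4766 -0.2242 -0.0618] [0.0145 0.0145]
rack scene []
rack side [([351.0, 438.0], 0.68), ([332.0, 428.0], 0.34)]
small_clip_eye scene [([282.0, 190.0], 0.52)]
small_clip_eye side [([370.0, 389.0], 0.44)]
    [ 0.533  -0.2998  0.0989] [0.001 0.001]
sleeve scene [([283.0, 266.0], 0.65)]
sleeve side [([350.0, 141.0], 0.91)]
    [0.6694 0.0962 0.3956] [0.0051 0.0051]
short_sleeve scene [([435.0, 366.0], 0.67)]
short_sleeve side [([197.0, 264.0], 0.77)]
    [0.3615 0.3193 0.0024] [0.002 0.002]
jar scene [([244.0, 233.0], 0.92)]
jar side []
1.35
```

Run:
```python
from h import *
a=cv2.imread('pics/scene0.png')[140:230,250:370];b=cv2.imread('pics/side0.png')[370:470,280:420]
cv2.imwrite('pics/z1.png',cv2.resize(a,None,fx=6,fy=6,interpolation=cv2.INTER_CUBIC))
cv2.imwrite('pics/z2.png',cv2.resize(b,None,fx=5.5,fy=5.5,interpolation=cv2.INTER_CUBIC))
```

```text
(no output)
```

View pics/z1.png

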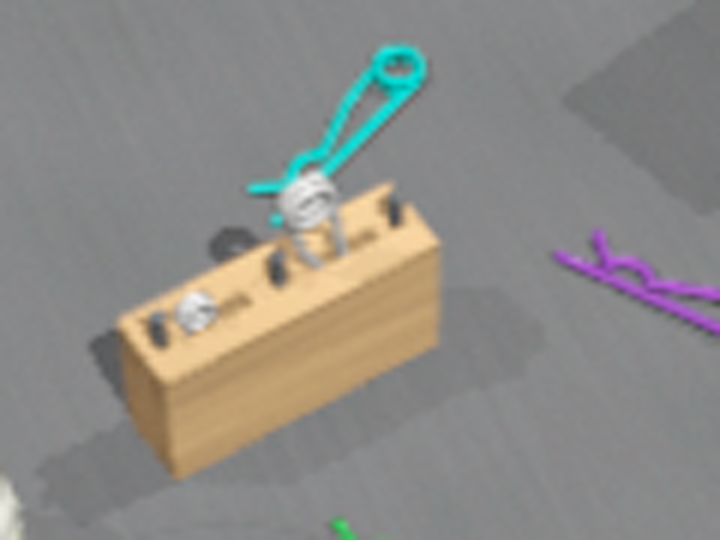

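View pics/z2.png

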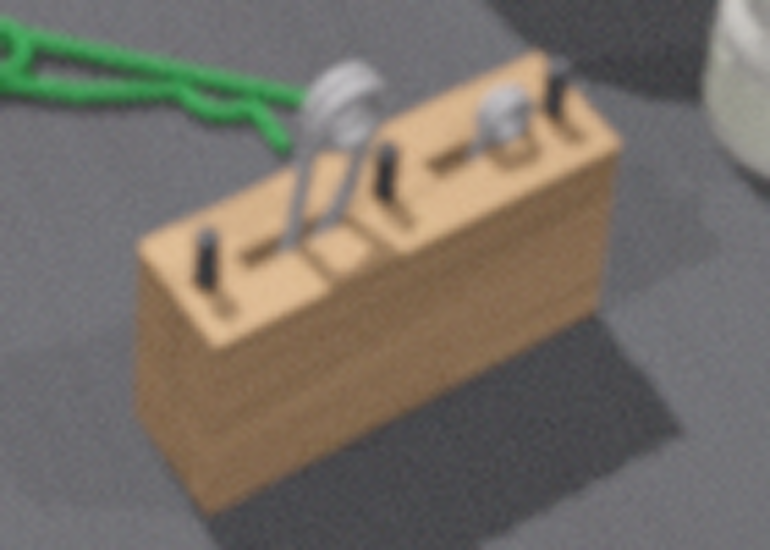

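```bash
cat > t1.py <<'E'
from h import *
S=robot.get_calibration('side');K=robot.get_calibration('scene')
z2=lambda u,v:(280+u/5.5,370+v/5.5)
z1=lambda u,v:(250+u/6,140+v/6)
def f(cal,pts,z): return np.array([onz(ray(cal,p),z)[:2] for p in pts])
A=f(S,[z2(140,245),z2(215,350),z2(622,143),z2(540,50)],.085)
B=f(K,[z1(440,240),z1(390,185),z1(118,322),z1(165,383)],.085)
print(A,A.mean(0));print(B,B.mean(0))
for P in(A,):print(np.degrees(np.arctan2(*(P[2]-P[1])[::-1])),np.degrees(np.arctan2(*(P[3]-P[0])[::-1])))
for P in(B,):print(np.degrees(np.arctan2(*(P[2]-P[1])[::-1])),np.degrees(np.arctan2(*(P[3]-P[0])[::-1])))
# clip coil
print('coil',tri([ray(S,z2(345,105)),ray(K,z1(308,200))]))
print('small',tri([ray(S,z2(503,117)),ray(K,z1(193,311))]))
E
python3 t1.py
```

```text
[[ 0.40536137 -0.2986961 ]
 [ 0.41137194 -0.34487305]
 [ 0.57027768 -0.3189643 ]
 [ 0.56447382 -0.27246847]] [ 0.4878712  -0.30875048]
[[ 0.40287353 -0.29577093]
 [ 0.41134458 -0.33835962]
 [ 0.56882002 -0.31396179]
 [ 0.56145479 -0.27015885]] [ 0.48612323 -0.3045628 ]
9.26029129434995 9.360296549153142
8.806874648030034 9.17447995888475
coil (array([ 0.46889499, -0.30906065,  0.13478205]), [0.0010873045275849261, 0.001087304527584871])
small (array([ 0.53464267, -0.29990129,  0.09247768]), [0.0003713657719080404, 0.00037136577190799593])
```

Emit:
play_rows:
  plan:
    - {"slide": [0.45,-0.95,0.4],"roll": 0.22,"fingers": 1}
    - {"slide": [0.45,-0.95,0.4],"roll": 0.22}
    - {"slide": [0.45,-0.95,0.4],"roll": 0.22}
    - {"slide": [0.45,-0.95,0.4],"roll": 0.22}
    - {"slide": [0.45,-0.95,0.4],"roll": 0.22}
    - {"slide": [0.45,-0.95,0.4],"roll": 0.22}
    - {"slide": [0.45,-0.95,0.0],"roll": 0.22}
    - {"slide": [0.45,-0.95,0.0],"roll": 0.22}
    - {"slide": [0.45,-0.95,0.0],"roll": 0.22}
    - {"slide": [0.45,-0.95,0.0],"roll": 0.22}
    - {"slide": [0.45,-0.95,0.0],"roll": 0.22}
    - {"slide": [0.45,-0.95,0.0],"roll": 0.22}
    - {"slide": [0.45,-0.95,0.0],"roll": 0.22}
    - {"slide": [0.45,-0.95,0.0],"roll": 0.22}
    - {"slide": [0.45,-0.95,0.0],"roll": 0.22}
    - {"slide": [0.45,-0.95,0.0],"roll": 0.22}

```text
$.plan[1]: bad value
```

Emit:
play_rows:
  plan:
    - {"slide": [0.45,-0.95,0.4],"roll": 0.22,"fingers": 1}
    - {"slide": [0.45,-0.95,0.4],"roll": 0.22,"fingers": 1}
    - {"slide": [0.45,-0.95,0.4],"roll": 0.22,"fingers": 1}
    - {"slide": [0.45,-0.95,0.4],"roll": 0.22,"fingers": 1}
    - {"slide": [0.45,-0.95,0.4],"roll": 0.22,"fingers": 1}
    - {"slide": [0.45,-0.95,0.4],"roll": 0.22,"fingers": 1}
    - {"slide": [0.45,-0.95,0],"roll": 0.22,"fingers": 1}
    - {"slide": [0.45,-0.95,0],"roll": 0.22,"fingers": 1}
    - {"slide": [0.45,-0.95,0],"roll": 0.22,"fingers": 1}
    - {"slide": [0.45,-0.95,0],"roll": 0.22,"fingers": 1}
    - {"slide": [0.45,-0.95,0],"roll": 0.22,"fingers": 1}
    - {"slide": [0.45,-0.95,0],"roll": 0.22,"fingers": 1}
    - {"slide": [0.45,-0.95,0],"roll": 0.22,"fingers": 1}
    - {"slide": [0.45,-0.95,0],"roll": 0.22,"fingers": 1}
    - {"slide": [0.45,-0.95,0],"roll": 0.22,"fingers": 1}
    - {"slide": [0.45,-0.95,0],"roll": 0.22,"fingers": 1}

```text
t: 3.35
tool_pos: [0.4101, 0.1109, 0.2908]
orientation: [-0.129, 1.566, 0.129]
force: [0.3, 0.5, 0.3]
opening: 0.0932
```

```bash
cat > st.py <<'E'
from h import *
s=robot.read_state()
R=Ro.from_rotvec(s['orientation']).as_matrix()
print('t',round(s['t'],3),'q',s['q'].round(3),'tcp',s['tool_pos'].round(4),'F',s['force'].round(1),'T',s['wrist_torque'].round(2),'open',round(s['opening']*1000,1))
x=R[:,0]; print('tool x',x.round(3),'tilt',np.degrees(np.arccos(-x[2])).round(2),'toolz',R[:,2].round(3),'jaw yaw',np.degrees(np.arctan2(R[1,1],R[0,1])).round(2))
E
python3 st.py
```

```text
t 3.35 q [ 0.143 -0.375  1.823  0.     1.693 -1.591] tcp [0.4101 0.1109 0.2908] F [0.3 0.5 0.3] T [ 0.03  0.01 -0.01] open 93.2
tool x [ 0.001  0.    -1.   ] tilt 0.03 toolz [0.987 0.163 0.001] jaw yaw 99.38
```

Emit:
play_rows:
  plan:
    - {"slide": [0.5,-1,0],"roll": 0,"fingers": 1}
    - {"slide": [0.5,-1,0],"roll": 0,"fingers": 1}
    - {"slide": [0.5,-1,0],"roll": 0,"fingers": 1}
    - {"slide": [0.5,-1,0],"roll": 0,"fingers": 1}
    - {"slide": [0.5,-1,0],"roll": 0,"fingers": 1}
    - {"slide": [0.5,-1,0],"roll": 0,"fingers": 1}
    - {"slide": [0.5,-1,0],"roll": 0,"fingers": 1}
    - {"slide": [0.5,-1,0],"roll": 0,"fingers": 1}
    - {"slide": [0.5,-1,0],"roll": 0,"fingers": 1}
    - {"slide": [0.5,-1,0],"roll": 0,"fingers": 1}
    - {"slide": [0.5,-1,0],"roll": 0,"fingers": 1}
    - {"slide": [0.5,-1,0],"roll": 0,"fingers": 1}

```text
t: 4.85
tool_pos: [0.5902, -0.2491, 0.2906]
orientation: [-0.128, 1.567, 0.128]
force: [0.2, 0.6, 1.2]
opening: 0.0929
```

```bash
python3 st.py
python3 - <<'E'
from h import *
s=robot.read_state();im=robot.read_camera('wrist');cv2.imwrite('pics/w1.png',im[:,:,::-1])
for n in ['clip_eye','small_clip_eye','rack']: print(n,[(np.round(x['point']),x['p']) for x in robot.mark_of('wrist',n)])
E
```

```text
t 4.85 q [-0.48   0.223  1.254  0.     1.664 -2.213] tcp [ 0.5902 -0.2491  0.2906] F [0.2 0.6 1.2] T [ 0.06 -0.07 -0.01] open 92.9
tool x [ 0.  0. -1.] tilt 0.0 toolz [0.987 0.162 0.   ] jaw yaw 99.32
clip_eye [(array([427.,  86.]), 0.7), (array([275.,  88.]), 0.59)]
small_clip_eye [(array([277., 168.]), 0.54), (array([280.,  80.]), 0.16)]
rack [(array([285., 125.]), 0.62)]
```

View pics/w1.png

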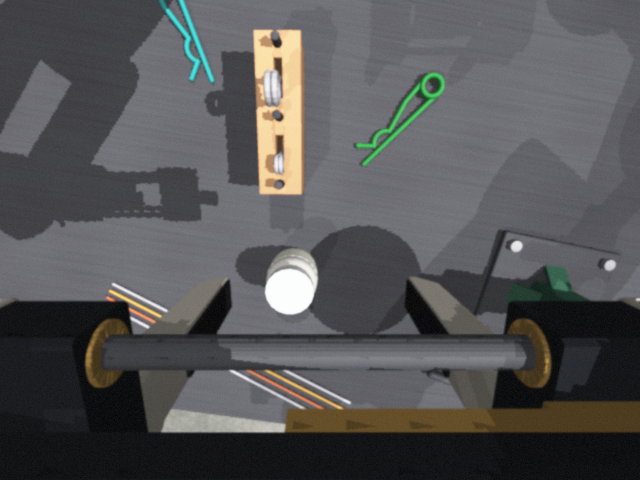

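Emit:
play_rows:
  plan:
    - {"slide": [0.9,-0.4,0],"roll": 0,"fingers": 1}
    - {"slide": [0.9,-0.4,0],"roll": 0,"fingers": 1}
    - {"slide": [0.9,-0.4,0],"roll": 0,"fingers": 1}
    - {"slide": [0.9,-0.4,0],"roll": 0,"fingers": 1}
    - {"slide": [0.9,-0.4,0],"roll": 0,"fingers": 1}
    - {"slide": [0.9,-0.4,0],"roll": 0,"fingers": 1}
    - {"slide": [0.9,-0.4,0],"roll": 0,"fingers": 1}
    - {"slide": [0.9,-0.4,0],"roll": 0,"fingers": 1}
    - {"slide": [0.9,-0.4,0],"roll": 0,"fingers": 1}
    - {"slide": [0.9,-0.4,0],"roll": 0,"fingers": 1}

```text
t: 6.3
tool_pos: [0.8137, -0.3475, 0.2734]
orientation: [-0.148, 1.517, 0.107]
force: [-0.1, 0.4, 2.0]
opening: 0.093
```

```bash
python3 st.py
python3 - <<'E'
from h import *
s=dict(tool_pos=np.array([.5902,-.2491,.2906]),orientation=np.array([-.128,1.567,.128]))
W=robot.get_calibration('wrist')
for z in(.13,.135,.14): print(onz(ray(W,(273,88),s),z))
E
```

```text
t 6.3 q [-0.463  1.123  0.023  0.003  1.94  -2.196] tcp [ 0.8137 -0.3475  0.2734] F [-0.1  0.4  2. ] T [ 0.01  0.01 -0.03] open 93.0
tool x [ 0.051 -0.022 -0.998] tilt 3.21 toolz [0.985 0.163 0.047] jaw yaw 99.33
[ 0.46819385 -0.3091141   0.13      ]
[ 0.4690019  -0.30835391  0.135     ]
[ 0.46980994 -0.30759372  0.14      ]
```

Emit:
play_rows:
  plan:
    - {"slide": [0.9,-0.4,0],"roll": 0,"fingers": 1}
    - {"slide": [0.9,-0.4,0],"roll": 0,"fingers": 1}
    - {"slide": [0.9,-0.4,0],"roll": 0,"fingers": 1}
    - {"slide": [0.9,-0.4,0],"roll": 0,"fingers": 1}

```text
t: 6.8
tool_pos: [0.8504, -0.3659, 0.2443]
orientation: [-0.174, 1.448, 0.077]
force: [-0.0, 0.1, -0.6]
opening: 0.093
```

```bash
python3 st.py
```

```text
t 6.8 q [-0.465  1.16   0.022  0.008  1.826 -2.196] tcp [ 0.8504 -0.3659  0.2443] F [-0.   0.1 -0.6] T [0.08 0.04 0.02] open 93.0
tool x [ 0.123 -0.053 -0.991] tilt 7.69 toolz [0.98  0.165 0.113] jaw yaw 99.08
```

Emit:
play_rows:
  plan:
    - {"slide": [0.9,-0.4,0.8],"roll": 0,"fingers": 1}
    - {"slide": [0.9,-0.4,0.8],"roll": 0,"fingers": 1}
    - {"slide": [0.9,-0.4,0.8],"roll": 0,"fingers": 1}
    - {"slide": [0.9,-0.4,0.8],"roll": 0,"fingers": 1}

```text
t: 7.3
tool_pos: [0.8679, -0.3748, 0.3042]
orientation: [-0.21, 1.353, 0.037]
force: [-0.5, 0.7, 0.1]
opening: 0.0931
```

```bash
python3 st.py
```

```text
t 7.3 q [-0.468  1.099  0.022  0.015  1.78  -2.196] tcp [ 0.8679 -0.3748  0.3042] F [-0.5  0.7  0.1] T [0.08 0.15 0.05] open 93.1
tool x [ 0.219 -0.094 -0.971] tilt 13.77 toolz [0.965 0.172 0.2  ] jaw yaw 98.57
```

Emit:
play_rows:
  plan:
    - {"slide": [-0.9,0.4,0],"roll": 0,"fingers": 1}
    - {"slide": [-0.9,0.4,0],"roll": 0,"fingers": 1}
    - {"slide": [-0.9,0.4,0],"roll": 0,"fingers": 1}
    - {"slide": [-0.9,0.4,0],"roll": 0,"fingers": 1}

```text
t: 7.8
tool_pos: [0.7719, -0.3323, 0.3053]
orientation: [-0.209, 1.353, 0.038]
force: [0.4, 0.6, 0.9]
opening: 0.0931
```

```bash
python3 st.py
```

```text
t 7.8 q [-0.475  0.552  0.837  0.016  1.514 -2.207] tcp [ 0.7719 -0.3323  0.3053] F [0.4 0.6 0.9] T [0.12 0.08 0.02] open 93.1
tool x [ 0.218 -0.094 -0.971] tilt 13.73 toolz [0.965 0.171 0.2  ] jaw yaw 98.57
```

```bash
cat > al.py <<'E'
from h import *
from scipy.optimize import brentq
import sys
R=Ro.from_rotvec(robot.read_state()['orientation']).as_matrix()
az=np.radians(float(sys.argv[1]))
a=np.array([np.cos(az),np.sin(az),0]);n=-np.cross([0,0,1],a)
for psi in (0,-20,-40,-64,-80,-90,-100,-105,-110,-120,-140,-160):
    Rz=Ro.from_euler('z',psi,degrees=True).as_matrix()
    f=lambda al:(Ro.from_rotvec(n*al).as_matrix()@Rz@R)[2,1]
    try: al=brentq(f,0,.7)
    except Exception as e: print(psi,'none',f(0));continue
    Q=Ro.from_rotvec(n*al).as_matrix()@Rz@R
    print(psi,np.degrees(al).round(1),'tilt',np.degrees(np.arccos(-Q[2,0])).round(1),'jawyaw',np.degrees(np.arctan2(Q[1,1],Q[0,1])).round(1),'jawz now',R[2,1].round(3))
E
python3 al.py -23.5
```

```text
0 none -0.12794868046031302
-20 none -0.127948680460313
-40 none -0.12794868046031302
-64 13.7 tilt 23.2 jawyaw 33.8 jawz now -0.128
-80 9.9 tilt 18.2 jawyaw 18.1 jawz now -0.128
-90 8.7 tilt 16.2 jawyaw 8.3 jawz now -0.128
-100 7.9 tilt 14.6 jawyaw -1.6 jawz now -0.128
-105 7.7 tilt 13.9 jawyaw -6.6 jawz now -0.128
-110 7.5 tilt 13.2 jawyaw -11.5 jawz now -0.128
-120 7.4 tilt 11.9 jawyaw -21.4 jawz now -0.128
-140 7.7 tilt 9.3 jawyaw -41.3 jawz now -0.128
-160 9.3 tilt 5.9 jawyaw -61.1 jawz now -0.128
```

Emit:
play_rows:
  plan:
    - {"slide": [0,0,0],"roll": -1,"fingers": 1}
    - {"slide": [0,0,0],"roll": -1,"fingers": 1}
    - {"slide": [0,0,0],"roll": -1,"fingers": 1}
    - {"slide": [0,0,0],"roll": -1,"fingers": 1}
    - {"slide": [0,0,0],"roll": -1,"fingers": 1}
    - {"slide": [0,0,0],"roll": -1,"fingers": 1}
    - {"slide": [0,0,0],"roll": -1,"fingers": 1}
    - {"slide": [0,0,0],"roll": -1,"fingers": 1}
    - {"slide": [0.9,-0.4,0],"roll": -1,"fingers": 1}
    - {"slide": [0.9,-0.4,0],"roll": -1,"fingers": 1}
    - {"slide": [0.9,-0.4,0],"roll": -1,"fingers": 1}
    - {"slide": [0.9,-0.4,0.8],"roll": 0,"fingers": 1}
    - {"slide": [0.9,-0.4,0.8],"roll": 0,"fingers": 1}
    - {"slide": [0.9,-0.4,0.8],"roll": 0,"fingers": 1}

```text
t: 9.55
tool_pos: [0.8182, -0.3666, 0.3358]
orientation: [0.81, 1.116, -1.123]
force: [-0.7, -0.1, 0.2]
opening: 0.0931
```

```bash
python3 st.py; python3 al.py -23.5 | head -1
```

```text
t 9.55 q [-0.378  1.066  0.022 -0.253  1.896 -0.756] tcp [ 0.8182 -0.3666  0.3358] F [-0.7 -0.1  0.2] T [0.07 0.02 0.  ] open 93.1
tool x [ 0.045 -0.273 -0.961] tilt 16.07 toolz [ 0.267 -0.924  0.275] jaw yaw 15.62
0 2.4 tilt 17.5 jawyaw 15.6 jawz now -0.032
```

Emit:
play_rows:
  plan:
    - {"slide": [0.9,-0.4,0.8],"roll": 0,"fingers": 1}
    - {"slide": [0,0,0],"roll": 0,"fingers": 1}

```text
t: 9.8
tool_pos: [0.8216, -0.3709, 0.3461]
orientation: [0.81, 1.094, -1.113]
force: [-0.7, 0.0, -0.1]
opening: 0.0931
```

```bash
python3 st.py; python3 al.py -23.5 | head -1
```

```text
t 9.8 q [-0.381  1.056  0.022 -0.252  1.882 -0.76 ] tcp [ 0.8216 -0.3709  0.3461] F [-0.7  0.  -0.1] T [ 0.05  0.04 -0.03] open 93.1
tool x [ 0.066 -0.282 -0.957] tilt 16.83 toolz [ 0.265 -0.92   0.289] jaw yaw 15.85
0 1.1 tilt 17.5 jawyaw 15.8 jawz now -0.014
```

Emit:
play_rows:
  plan:
    - {"slide": [0.75,-0.33,0.65],"roll": 0,"fingers": 1}
    - {"slide": [-0.95,0.3,-0.2],"roll": 0,"fingers": 1}
    - {"slide": [-0.95,0.2,-0.2],"roll": 0.9,"fingers": 1}
    - {"slide": [-0.95,0.2,-0.2],"roll": 0.9,"fingers": 1}
    - {"slide": [-0.95,0.2,-0.2],"roll": 0.9,"fingers": 1}
    - {"slide": [-0.95,0.2,-0.2],"roll": 0.9,"fingers": 1}
    - {"slide": [-0.95,0.2,-0.2],"roll": 0.9,"fingers": 1}
    - {"slide": [-0.95,0.2,-0.2],"roll": 0.9,"fingers": 1}
    - {"slide": [-0.95,0.2,-0.2],"roll": 0.9,"fingers": 1}
    - {"slide": [-0.95,0.2,-0.2],"roll": 0.9,"fingers": 1}
    - {"slide": [-0.95,0.2,-0.2],"roll": 0.9,"fingers": 1}
    - {"slide": [-0.95,0.2,-0.2],"roll": 0.9,"fingers": 1}
    - {"slide": [-0.5,0.1,-0.2],"roll": 0.9,"fingers": 1}
    - {"slide": [0,0,-0.2],"roll": 0.5,"fingers": 1}

```text
t: 11.55
tool_pos: [0.5191, -0.3105, 0.2826]
orientation: [-0.089, 1.262, 0.112]
force: [0.6, -1.3, 0.7]
opening: 0.0932
```

```bash
python3 st.py
python3 - <<'E'
from h import *
s=robot.read_state();im=robot.read_camera('wrist');cv2.imwrite('pics/w2.png',im[:,:,::-1])
print(s['tool_pos'],s['orientation'])
for n in ['clip_eye','small_clip_eye','rack']: print(n,[(np.round(x['point']),x['p']) for x in robot.mark_of('wrist',n)])
E
```

```text
t 11.55 q [-0.772 -0.104  1.641  0.239  1.413 -2.492] tcp [ 0.5191 -0.3105  0.2826] F [ 0.6 -1.3  0.7] T [0.08 0.13 0.02] open 93.2
tool x [ 0.3    0.035 -0.953] tilt 17.55 toolz [0.945 0.129 0.302] jaw yaw 97.66
[ 0.51912347 -0.31046277  0.28260883] [-0.08911197  1.26211627  0.11209837]
clip_eye [(array([330., 130.]), 0.78), (array([488.,  72.]), 0.74)]
small_clip_eye [(array([329., 188.]), 0.53)]
rack [(array([326., 117.]), 0.74)]
```

View pics/w2.png

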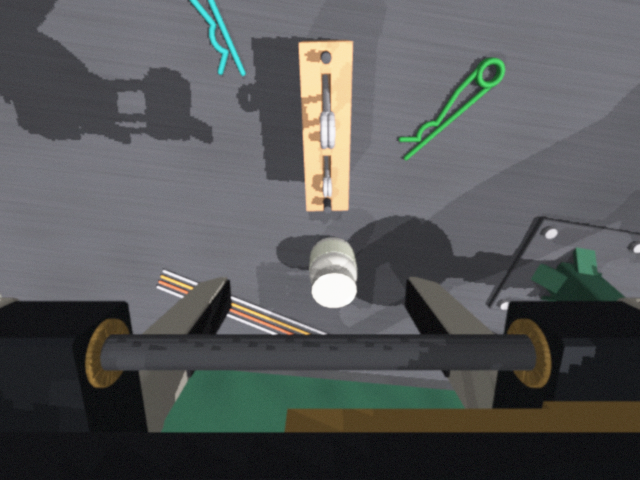

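Run:
```python
from h import *
s=robot.read_state();W=robot.get_calibration('wrist');S=robot.get_calibration('side');K=robot.get_calibration('scene')
r=[ray(W,(328,130),s)]
print(onz(r[0],.135))
z2=lambda u,v:(280+u/5.5,370+v/5.5)
z1=lambda u,v:(250+u/6,140+v/6)
print(tri([ray(S,z2(345,105)),ray(K,z1(308,200)),r[0]]))
a=onz(ray(W,(326,70),s),.085);b=onz(ray(W,(327,207),s),.085)
c1=onz(ray(W,(299,43),s),.085);c2=onz(ray(W,(306,211),s),.085);c3=onz(ray(W,(353,42),s),.085);c4=onz(ray(W,(349,210),s),.085)
for p,q in((a,b),(c1,c2),(c3,c4)):print(p,q,np.degrees(np.arctan2(q[1]-p[1],q[0]-p[0])),np.linalg.norm(q-p))
print((c1+c2+c3+c4)/4)
```

```text
[ 0.46911754 -0.30794514  0.135     ]
(array([ 0.46903731, -0.30855436,  0.13485144]), [0.0012492906607203362, 0.0010644804347857393, 0.0006251955403355252])
[ 0.42967485 -0.31443674  0.085     ] [ 0.56219889 -0.29431402  0.085     ] 8.633953682032839 0.1340430742887836
[ 0.41234881 -0.34022619  0.085     ] [ 0.57008843 -0.31667745  0.085     ] 8.490902537723468 0.15948771176130147
[ 0.40567235 -0.29462175  0.085     ] [ 0.56263057 -0.26968243  0.085     ] 9.028338070306253 0.15892718631275277
[ 0.48768504 -0.30530195  0.085     ]
```

Emit:
play_rows:
  plan:
    - {"slide": [-0.74,0.05,-0.92],"roll": 0.15,"fingers": 1}
    - {"slide": [-0.74,0.05,-0.92],"roll": 0,"fingers": 0.5}
    - {"slide": [0,0,-0.92],"roll": 0,"fingers": 0}
    - {"slide": [0,0,-0.92],"roll": 0,"fingers": -0.2}
    - {"slide": [0,0,-0.92],"roll": 0,"fingers": -0.4}
    - {"slide": [0,0,-0.6],"roll": 0,"fingers": -0.5}
    - {"slide": [0,0,-0.3],"roll": 0,"fingers": -0.5}
    - {"slide": [0,0,0],"roll": 0,"fingers": -0.5}

```text
t: 12.75
tool_pos: [0.4752, -0.3065, 0.1164]
orientation: [-0.099, 1.263, 0.13]
force: [0.0, -0.1, -0.1]
opening: 0.0278
```

```bash
python3 st.py
python3 - <<'E'
from h import *
for c in('wrist','side'):
    im=robot.read_camera(c);cv2.imwrite(f'pics/{c}3.png',im[:,:,::-1])
a=cv2.imread('pics/side3.png')[340:470,270:430];cv2.imwrite('pics/z3.png',cv2.resize(a,None,fx=4.5,fy=4.5,interpolation=cv2.INTER_CUBIC))
E
```

```text
t 12.75 q [-0.832 -0.089  1.934  0.277  1.137 -2.653] tcp [ 0.4752 -0.3065  0.1164] F [ 0.  -0.1 -0.1] T [ 0.05  0.16 -0.01] open 27.8
tool x [ 0.297  0.043 -0.954] tilt 17.45 toolz [0.943 0.146 0.3  ] jaw yaw 98.73
```

View pics/z3.png

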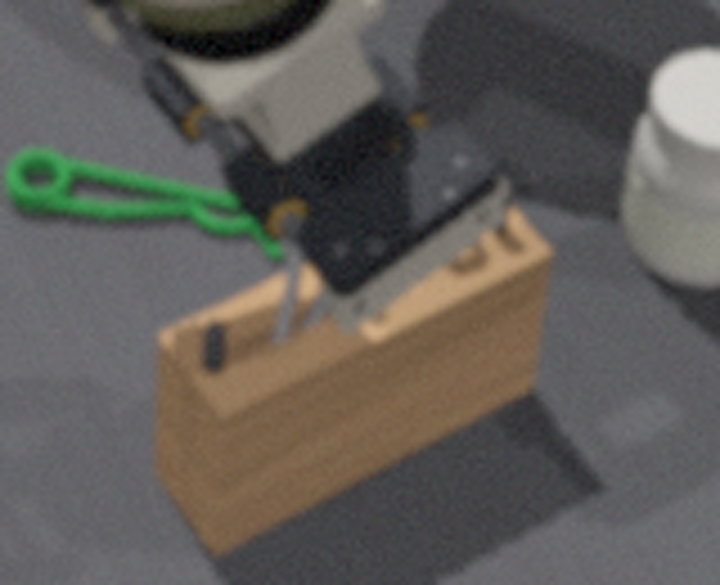

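View pics/wrist3.png

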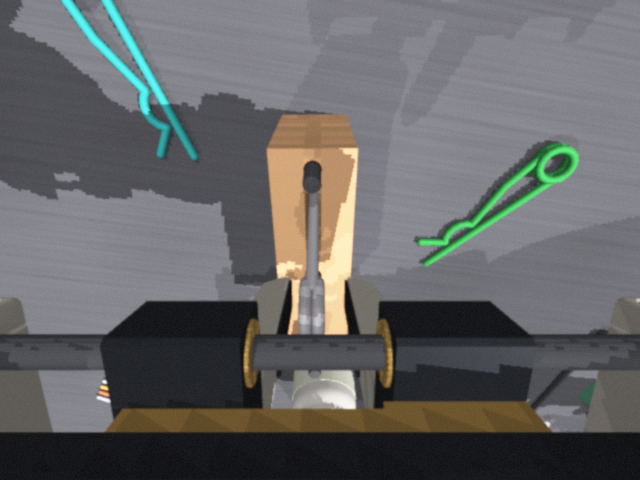

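Emit:
play_rows:
  plan:
    - {"slide": [0,-0.02,0],"roll": -0.05,"fingers": -1}
    - {"slide": [0,0,0],"roll": 0,"fingers": -1}
    - {"slide": [0,0,0],"roll": 0,"fingers": -1}
    - {"slide": [0,0,0],"roll": 0,"fingers": -1}
  squeeze: 60

```text
t: 13.35
tool_pos: [0.4755, -0.3077, 0.1172]
orientation: [-0.096, 1.262, 0.123]
force: [-0.8, 0.2, 3.4]
opening: 0.0113
```

```bash
python3 st.py
```

```text
t 13.35 q [-0.832 -0.091  1.934  0.276  1.135 -2.646] tcp [ 0.4755 -0.3077  0.1172] F [-0.8  0.2  3.4] T [-0.18  0.04 -0.04] open 11.3
tool x [ 0.298  0.04  -0.954] tilt 17.51 toolz [0.943 0.139 0.301] jaw yaw 98.33
```

Emit:
play_rows:
  plan:
    - {"slide": [0,0,0.7],"roll": 0,"fingers": -1}
    - {"slide": [0,0,1],"roll": 0,"fingers": -1}
    - {"slide": [0,0,1],"roll": 0,"fingers": -1}
    - {"slide": [0,0,1],"roll": 0,"fingers": -1}
    - {"slide": [0,0,1],"roll": 0,"fingers": -1}
    - {"slide": [0,0,0.3],"roll": 0,"fingers": -1}

```text
t: 14.1
tool_pos: [0.4756, -0.3076, 0.2682]
orientation: [-0.096, 1.262, 0.123]
force: [0.5, -0.6, -0.8]
opening: 0.0117
```

```bash
python3 st.py
python3 - <<'E'
from h import *
for c in('wrist','side'):
    im=robot.read_camera(c);cv2.imwrite(f'pics/{c}4.png',im[:,:,::-1])
a=cv2.imread('pics/side4.png')[270:470,260:460];cv2.imwrite('pics/z4.png',cv2.resize(a,None,fx=3,fy=3,interpolation=cv2.INTER_CUBIC))
E
```

```text
t 14.1 q [-0.832 -0.196  1.749  0.253  1.414 -2.567] tcp [ 0.4756 -0.3076  0.2682] F [ 0.5 -0.6 -0.8] T [ 0.05  0.14 -0.05] open 11.7
tool x [ 0.299  0.039 -0.954] tilt 17.54 toolz [0.943 0.14  0.301] jaw yaw 98.35
```

View pics/z4.png

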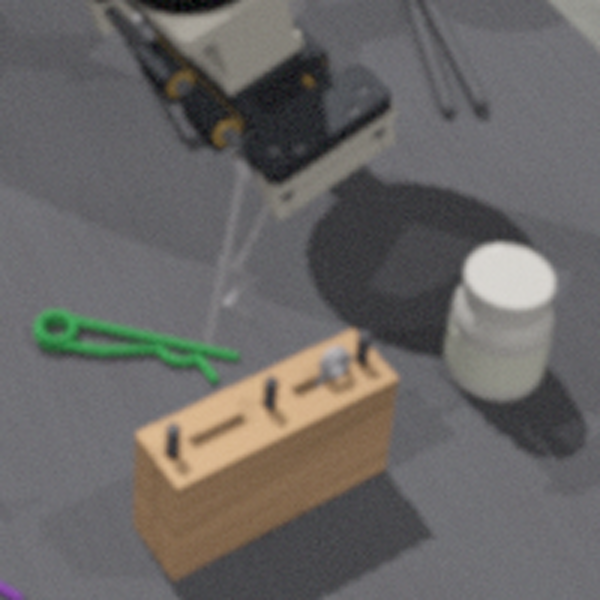

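View pics/wrist4.png

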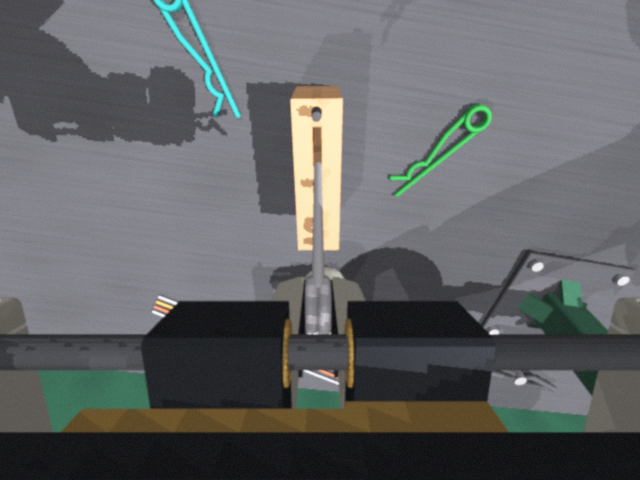

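```bash
cat > clipgeo.py <<'E'
from h import *
# tip in tool frame from wrist pixel of tip
def tip_tool(px, eye=np.array([-.0188,0,0])):
    W=robot.get_calibration('wrist');T=W['T_tool_cam']
    d=T[:3,:3]@np.array([(px[0]-W['cx'])/W['fx'],(px[1]-W['cy'])/W['fy'],1.]);d/=np.linalg.norm(d);o=T[:3,3]
    v=o-eye;b=v@d;c=v@v-.1256**2
    L=-b+np.sqrt(b*b-c);return o+L*d
if __name__=='__main__':
    s=robot.read_state();R=Ro.from_rotvec(s['orientation']).as_matrix()
    t=tip_tool((318,166));print('tip tool',t.round(4))
    v=t-np.array([-.0188,0,0]); # direction eye->tip
    # leg dir u (tip->coil) : eye = tip+12x+125z
    phi=np.arctan2(v[2],v[0]); print('angle eye->tip in tool xz deg',np.degrees(phi))
    S=robot.get_calibration('side')
    tw=s['tool_pos']+R@t;print('tip world',tw.round(4),'side px pred',proj(S,tw).round(1),'eye',(s['tool_pos']+R@[-.0188,0,0]).round(4))
    print(tri([ray(S,(260+208/3,270+345/3)),ray(robot.get_calibration('wrist'),(318,166),s)]))
E
python3 clipgeo.py
```

```text
tip tool [ 0.0893  0.0009 -0.0639]
angle eye->tip in tool xz deg -30.561680151738223
tip world [ 0.4415 -0.3118  0.1623] side px pred [329.  383.6] eye [ 0.4697 -0.3081  0.2846]
(array([ 0.44254529, -0.31159821,  0.15844508]), [0.00023261874773804293, 0.00023261874773810153])
```

```bash
cat > fk.py <<'E'
from h import *
from scipy.optimize import least_squares
D=[([1.15662,.13114,1.48924,0,1.52302,-.0854],[.19347,.56736,.21762]),([.143,-.375,1.823,0,1.693,-1.591],[.4101,.1109,.2908]),
([-.48,.223,1.254,0,1.664,-2.213],[.5902,-.2491,.2906]),([-.463,1.123,.023,.003,1.94,-2.196],[.8137,-.3475,.2734]),([-.468,1.099,.022,.015,1.78,-2.196],[.8679,-.3748,.3042]),
([-.475,.552,.837,.016,1.514,-2.207],[.7719,-.3323,.3053]),([-.381,1.056,.022,-.252,1.882,-.76],[.8216,-.3709,.3461]),([-.832,-.196,1.749,.253,1.414,-2.567],[.4756,-.3076,.2682]),([-.832,-.091,1.934,.276,1.135,-2.646],[.4755,-.3077,.1172]),([-.772,-.104,1.641,.239,1.413,-2.492],[.5191,-.3105,.2826])]
def fk(p,q,sg=1):
    h,a1,a2,a3,L,off=p
    Rz=lambda a:Ro.from_euler('z',a).as_matrix();Ry=lambda a:Ro.from_euler('y',a).as_matrix()
    R=Rz(q[0]);P=np.array([0,0,h])+R@np.array([a1,off,0])
    R=R@Ry(q[1]);P=P+R@np.array([0,0,a2])
    R=R@Ry(q[2]);P=P+R@np.array([0,0,a3])
    R=R@Rz(q[3])@Ry(q[4]);P=P+R@np.array([0,0,L])
    return P,R
res=lambda p:np.concatenate([fk(p,q)[0]-x for q,x in D])
sol=least_squares(res,[.3,0,.4,.4,.2,.05])
if __name__=='__main__': print(sol.x.round(4),np.abs(sol.fun).max())
E
python3 fk.py
```

```text
[ 0.2334 -0.0277  0.3939  0.5843  0.3766  0.0513] 0.013391139285354625
```

```bash
sed -i 's/h,a1,a2,a3,L,off=p/h,a1,a2,a3,L,off,e=p/; s/np.array(\[0,0,a3\])/np.array([e,0,a3])/; s/\[.3,0,.4,.4,.2,.05\]/[.3,0,.4,.4,.2,.05,0]/' fk.py; python3 fk.py
cat >> fk.py <<'E'
def ik(pos,tilt,head):
    # want tool x dir
    Rz=Ro.from_euler('z',head).as_matrix()
    tx=Rz@np.array([np.sin(tilt),0,-np.cos(tilt)])
    f=lambda q:np.concatenate([(fk(sol.x,q)[0]-pos)*5,fk(sol.x,q)[1][:,2]-tx])
    best=None
    for q0 in ([-.1,-.2,1.8,0,.8],[-.1,.2,1.4,0,.8],[-.3,-.5,2.2,.1,.6]):
        r=least_squares(f,q0,bounds=([-2.9,-.89,.02,-1.3,0],[2.9,2.26,2.5,1.3,2.73]))
        if best is None or r.cost<best.cost: best=r
    return best.x,np.abs(best.fun).max()
if __name__=='__main__':
    for lam in(27,34,41):
        for back in (0,.05,.08):
            l=np.radians(lam);u=np.array([-np.sin(l),0,np.cos(l)]);cx=np.array([np.cos(l),0,np.sin(l)])
            eye=np.array([.665,.03,.11])+u*(.085+back)+cx*.012
            t=np.radians(lam+25.1);tx=np.array([np.sin(t),0,-np.cos(t)])
            q,e=ik(eye+.0188*tx,t,0.0);print(lam,back,'eye',eye.round(3),q.round(2),e.round(4),'wrist',(eye+.0188*tx-sol.x[4]*tx).round(3))
E
python3 fk.py
```

```text
[ 0.3179 -0.0007  0.3692  0.5541  0.3777  0.0513  0.0614] 0.0004239018419440743
[ 0.3179 -0.0007  0.3692  0.5541  0.3777  0.0513  0.0614] 0.0004239018419440743
27 0 eye [0.637 0.03  0.191] [-0.06 -0.42  2.33  0.15  0.32] 0.0 wrist [0.354 0.03  0.412]
27 0.05 eye [0.614 0.03  0.236] [-0.06 -0.58  2.35  0.11  0.46] 0.0 wrist [0.331 0.03  0.456]
27 0.08 eye [0.601 0.03  0.262] [-0.07 -0.66  2.35  0.1   0.55] 0.0 wrist [0.318 0.03  0.483]
34 0 eye [0.627 0.03  0.187] [-0.07 -0.47  2.45  0.41  0.15] 0.0 wrist [0.319 0.03  0.371]
34 0.05 eye [0.599 0.03  0.229] [-0.07 -0.69  2.5   0.21  0.31] 0.0 wrist [0.292 0.03  0.413]
34 0.08 eye [0.583 0.03  0.254] [-0.07 -0.8   2.5   0.15  0.43] 0.0115 wrist [0.275 0.03  0.438]
41 0 eye [0.618 0.03  0.182] [-0.05 -0.47  2.5   1.3   0.03] 0.0456 wrist [0.29  0.03  0.327]
41 0.05 eye [0.585 0.03  0.22 ] [-0.04 -0.67  2.5   0.04  0.27] 0.0972 wrist [0.257 0.03  0.365]
41 0.08 eye [0.566 0.03  0.242] [-0.03 -0.79  2.5   0.    0.42] 0.1218 wrist [0.238 0.03  0.388]
```

Emit:
play_rows:
  plan:
    - {"slide": [0.84,-0.54,0.2],"roll": -1,"fingers": -1}
    - {"slide": [0.84,-0.54,0.2],"roll": -1,"fingers": -1}
    - {"slide": [0.84,-0.54,0.2],"roll": -1,"fingers": -1}
    - {"slide": [0.84,-0.54,0.2],"roll": -1,"fingers": -1}
    - {"slide": [0.84,-0.54,0.2],"roll": -1,"fingers": -1}
    - {"slide": [0.84,-0.54,0.2],"roll": 0,"fingers": -1}
    - {"slide": [0.84,-0.54,0.2],"roll": 0,"fingers": -1}
    - {"slide": [0.84,-0.54,0.2],"roll": 0,"fingers": -1}
    - {"slide": [0.84,-0.54,0.2],"roll": 0,"fingers": -1}
    - {"slide": [0.84,-0.54,0.2],"roll": 0,"fingers": -1}
    - {"slide": [0.84,-0.54,0.2],"roll": 0,"fingers": -1}

```text
t: 15.58
tool_pos: [0.7526, -0.4856, 0.3289]
orientation: [0.348, 1.237, -0.477]
force: [0.6, -1.0, -1.9]
opening: 0.0115
```

```bash
python3 st.py
```

```text
t 15.575 q [-0.64   0.679  0.63   0.023  1.533 -1.656] tcp [ 0.7526 -0.4856  0.3289] F [ 0.6 -1.  -1.9] T [0.04 0.18 0.  ] open 11.5
tool x [ 0.251 -0.158 -0.955] tilt 17.23 toolz [ 0.813 -0.5    0.296] jaw yaw 58.35
```

Emit:
play_rows:
  plan:
    - {"slide": [0.84,-0.54,0.2],"roll": 0,"fingers": -1}
    - {"slide": [0.84,-0.54,0.4],"roll": 0,"fingers": -1}
    - {"slide": [0.84,-0.54,0.4],"roll": 0,"fingers": -1}
    - {"slide": [0.84,-0.54,0.4],"roll": 0,"fingers": -1}
    - {"slide": [0.84,-0.54,0.4],"roll": 0,"fingers": -1}
    - {"slide": [0.84,-0.54,0.4],"roll": 0,"fingers": -1}
    - {"slide": [0.84,-0.54,0.8],"roll": 0,"fingers": -1}
    - {"slide": [0.84,-0.54,0.8],"roll": 0,"fingers": -1}
    - {"slide": [0.84,-0.54,0.8],"roll": 0,"fingers": -1}
    - {"slide": [0.84,-0.54,0.8],"roll": 0,"fingers": -1}

```text
t: 16.82
tool_pos: [0.8478, -0.5464, 0.408]
orientation: [0.288, 1.036, -0.504]
force: [0.5, 0.3, -1.0]
opening: 0.0119
```

```bash
python3 st.py
```

```text
t 16.825 q [-0.636  1.019  0.023  0.034  1.592 -1.645] tcp [ 0.8478 -0.5464  0.408 ] F [ 0.5  0.3 -1. ] T [ 0.17  0.34 -0.01] open 11.9
tool x [ 0.411 -0.262 -0.873] tilt 29.14 toolz [ 0.744 -0.457  0.487] jaw yaw 58.24
```

Emit:
play_rows:
  plan:
    - {"slide": [1,-0.64,0.6],"roll": 0,"fingers": -1}
    - {"slide": [1,-0.64,0.6],"roll": 0,"fingers": -1}
    - {"slide": [1,-0.64,0.6],"roll": 0,"fingers": -1}
    - {"slide": [1,-0.64,0.6],"roll": 0,"fingers": -1}
    - {"slide": [1,-0.64,0.6],"roll": 0,"fingers": -1}
    - {"slide": [1,-0.64,0.6],"roll": 0,"fingers": -1}
    - {"slide": [1,-0.64,0.6],"roll": 0,"fingers": -1}
    - {"slide": [1,-0.64,0.6],"roll": 0,"fingers": -1}

```text
t: 17.82
tool_pos: [0.9127, -0.587, 0.447]
orientation: [0.222, 0.812, -0.529]
force: [0.3, 1.1, -1.5]
opening: 0.0116
```

```bash
python3 st.py
```

```text
t 17.825 q [-0.634  1.033  0.023  0.045  1.347 -1.645] tcp [ 0.9127 -0.587   0.447 ] F [ 0.3  1.1 -1.5] T [ 0.26  0.43 -0.  ] open 11.6
tool x [ 0.568 -0.363 -0.739] tilt 42.39 toolz [ 0.631 -0.384  0.674] jaw yaw 58.09
```

Run:
```python
from h import *
im=robot.read_camera('side');cv2.imwrite('pics/s5.png',im[:,:,::-1])
a=im[225:315,290:400,::-1];cv2.imwrite('pics/z5.png',cv2.resize(a,None,fx=7,fy=6.6,interpolation=cv2.INTER_LANCZOS4))
for c in('side','scene'):
    C=robot.get_calibration(c);print(c,'cam pos',(-C['R'].T@C['t']).round(3))
```

```text
side cam pos [ 0.123 -0.937  0.926]
scene cam pos [0.816 0.582 1.306]
```

View pics/z5.png

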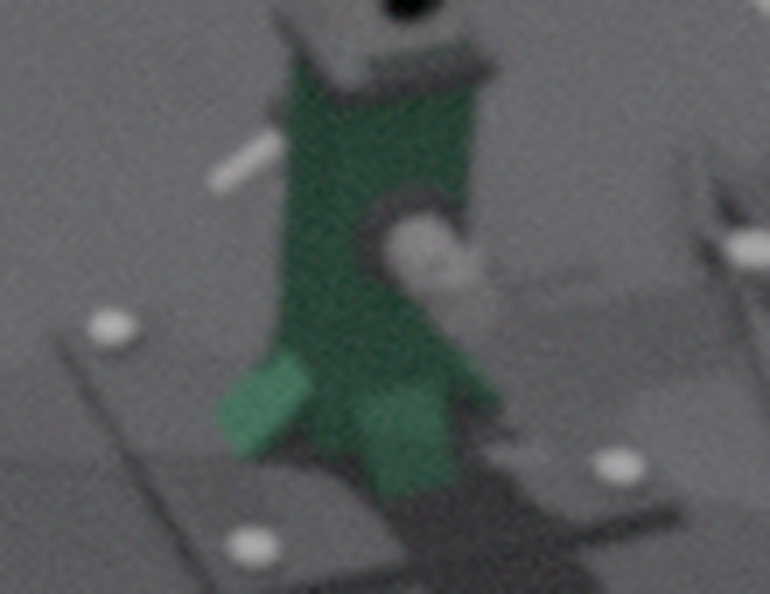

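Run:
```python
from h import *
im=robot.read_camera('scene');cv2.imwrite('pics/sc5.png',im[:,:,::-1])
a=im[285:380,245:345,::-1];cv2.imwrite('pics/z6.png',cv2.resize(a,None,fx=6,fy=6,interpolation=cv2.INTER_LANCZOS4))
```

```text
(no output)
```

View pics/z6.png

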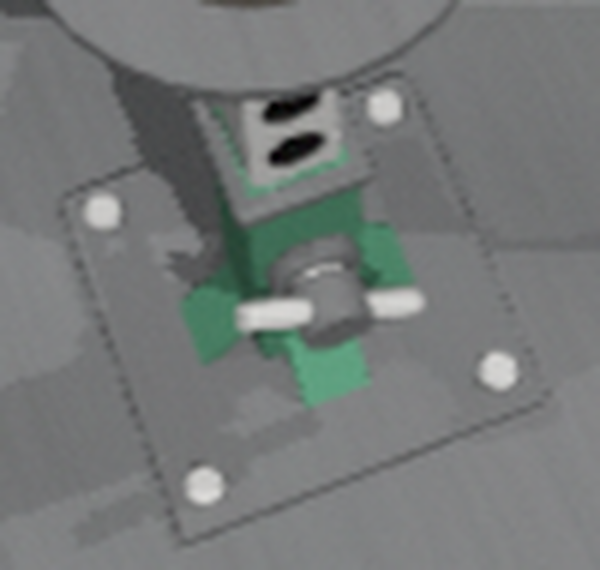

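Run:
```python
from h import *
S=robot.get_calibration('side');K=robot.get_calibration('scene')
z5=lambda u,v:(290+u/7,225+v/6.6); z6=lambda u,v:(245+u/6,285+v/6)
B=np.array([onz(ray(K,z6(*p)),.014) for p in((103,211),(385,106),(499,371),(204,485))]);print(B.round(4),B.mean(0))
print([np.degrees(np.arctan2(*(B[j]-B[i])[1::-1])).round(2) for i,j in((0,1),(1,2),(2,3),(3,0))])
Bs=np.array([onz(ray(S,z5(*p)),.014) for p in((110,327),(253,547),(620,466))]);print(Bs.round(4),(Bs[0]+Bs[2])/2)
print([np.degrees(np.arctan2(*(Bs[j]-Bs[i])[1::-1])).round(2) for i,j in((0,1),(1,2))])
print('Tend',tri([ray(K,z6(422,302)),ray(S,z5(218,183))]))
print('pin tip side px at y',[onz(ray(S,z5(*p)),.11) for p in((435,265),(460,290))])
```

```text
[[0.7275 0.0213 0.014 ]
 [0.5915 0.026  0.014 ]
 [0.5969 0.1621 0.014 ]
 [0.7331 0.1565 0.014 ]] [0.66227864 0.09148909 0.014     ]
[np.float64(178.04), np.float64(87.72), np.float64(-2.36), np.float64(-92.36)]
[[0.5986 0.1614 0.014 ]
 [0.5939 0.0254 0.014 ]
 [0.7305 0.0208 0.014 ]] [0.66453829 0.09110094 0.014     ]
[np.float64(-91.98), np.float64(-1.95)]
Tend (array([0.62797324, 0.14392228, 0.08545147]), [0.0024609418181030353, 0.002460941818103096])
pin tip side px at y [array([0.66225423, 0.0401975 , 0.11      ]), array([0.66343165, 0.02411279, 0.11      ])]
```

Run:
```python
from h import *
from fk import ik,sol
K=robot.get_calibration('scene')
for P in([.63,-.405,0],[.69,-.45,0],[.74,-.48,0],[.6,-.38,0],[.8,-.52,0],[.72,-.40,0]): print(P,proj(K,np.array(P)).round())
for n,p in(('teal tail',(294,180)),('teal flare',(291,170)),('rods',(190,180)),('rodsb',(180,290)),('jar',(244,236)),('edge',(118,145)),('green',(308,231))): print(n,onz(ray(K,p),0).round(3))
t=np.radians(42.4);tx=np.array([np.sin(t)*np.cos(-.565),np.sin(t)*np.sin(-.565),-np.cos(t)])
for r in(.6,.65,.7): 
  print(r,ik(np.array([r*np.cos(-.565),r*np.sin(-.565),.1]),t,-.565))
```

```text
[0.63, -0.405, 0] [243. 195.]
[0.69, -0.45, 0] [220. 191.]
[0.74, -0.48, 0] [202. 189.]
[0.6, -0.38, 0] [255. 198.]
[0.8, -0.52, 0] [181. 186.]
[0.72, -0.4, 0] [216. 206.]
teal tail [ 0.46  -0.395  0.   ]
teal flare [ 0.453 -0.438  0.   ]
rods [ 0.765 -0.532  0.   ]
rodsb [ 0.905 -0.165  0.   ]
jar [ 0.679 -0.26   0.   ]
edge [ 0.943 -0.775  0.   ]
green [ 0.497 -0.198  0.   ]
0.6 (array([-0.71405112, -0.38671114,  2.3752553 ,  0.24271802,  0.42973585]), np.float64(1.1102230246251565e-15))
0.65 (array([-0.69508547, -0.21029967,  2.23905671,  0.23412076,  0.38660332]), np.float64(3.552713678800501e-14))
0.7 (array([-0.68041112, -0.05915778,  2.10393646,  0.2175248 ,  0.36805196]), np.float64(2.4980018054066022e-14))
```

View pics/sc5.png

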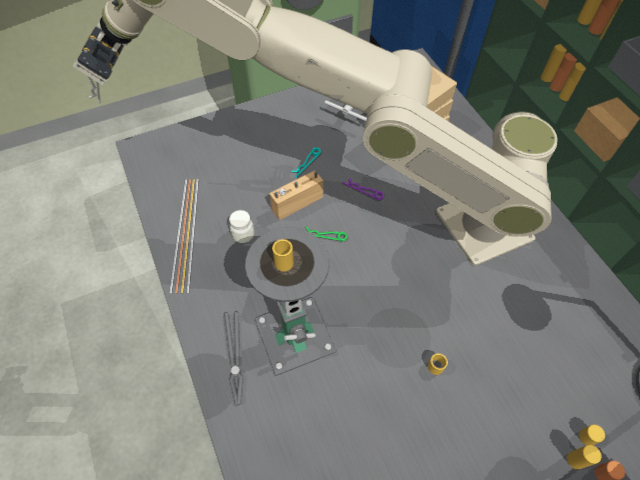

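Emit:
play_rows:
  plan:
    - {"slide": [-0.94,0.4,-0.6],"roll": 0,"fingers": -1}
    - {"slide": [-0.94,0.4,-0.9],"roll": 0,"fingers": -1}
    - {"slide": [-0.94,0.4,-0.9],"roll": 0,"fingers": -1}
    - {"slide": [-0.94,0.4,-1],"roll": 0,"fingers": -1}
    - {"slide": [-0.94,0.4,-1],"roll": 0,"fingers": -1}
    - {"slide": [-0.94,0.4,-1],"roll": 0,"fingers": -1}
    - {"slide": [-0.94,0.4,-1],"roll": 0,"fingers": -1}
    - {"slide": [-0.94,0.4,-1],"roll": 0,"fingers": -1}
    - {"slide": [-0.94,0.4,-1],"roll": 0,"fingers": -1}
    - {"slide": [-0.94,0.4,-1],"roll": 0,"fingers": -1}
    - {"slide": [0,0,0],"roll": 0,"fingers": -1}

```text
t: 19.3
tool_pos: [0.6517, -0.4764, 0.1769]
orientation: [0.226, 0.822, -0.527]
force: [-0.0, 0.1, -1.2]
opening: 0.0117
```

```bash
python3 st.py
python3 - <<'E'
from h import *
im=robot.read_camera('wrist');cv2.imwrite('pics/w6.png',im[:,:,::-1])
E
```

```text
t 19.3 q [-0.753  0.123  1.754  0.236  0.557 -1.925] tcp [ 0.6517 -0.4764  0.1769] F [-0.   0.1 -1.2] T [ 0.25  0.39 -0.03] open 11.7
tool x [ 0.562 -0.357 -0.746] tilt 41.74 toolz [ 0.637 -0.389  0.666] jaw yaw 58.12
```

View pics/w6.png

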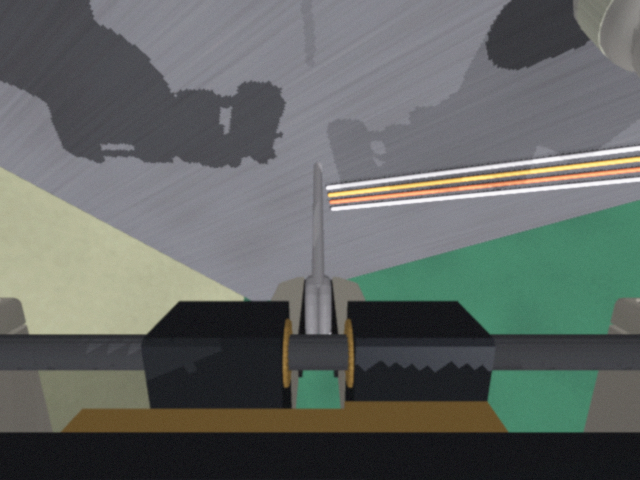

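Emit:
play_rows:
  plan:
    - {"slide": [0,0,-0.8],"roll": 0,"fingers": -1}
    - {"slide": [0,0,-0.8],"roll": 0,"fingers": -1}
    - {"slide": [0,0,-0.45],"roll": 0,"fingers": -1}
    - {"slide": [0,0,0],"roll": 0,"fingers": -1}
  squeeze: 10

```text
t: 19.85
tool_pos: [0.656, -0.4792, 0.1221]
orientation: [0.222, 0.814, -0.527]
force: [-0.1, -0.1, -1.4]
opening: 0.012
```

Emit:
play_rows:
  plan:
    - {"slide": [-0.14,0.09,-0.06],"roll": 0,"fingers": -1}
    - {"slide": [-0.14,0.09,-0.06],"roll": 0,"fingers": -1}
    - {"slide": [-0.14,0.09,-0.06],"roll": 0,"fingers": -1}
    - {"slide": [-0.14,0.09,-0.06],"roll": 0,"fingers": -1}
    - {"slide": [-0.14,0.09,-0.06],"roll": 0,"fingers": -1}

```text
t: 20.48
tool_pos: [0.6341, -0.4654, 0.1131]
orientation: [0.222, 0.814, -0.528]
force: [-0.1, 0.1, -1.6]
opening: 0.0118
```

```bash
python3 st.py
python3 - <<'E'
from h import *
im=robot.read_camera('wrist');cv2.imwrite('pics/w7.png',im[:,:,::-1])
E
```

```text
t 20.475 q [-0.76   0.152  1.857  0.319  0.423 -2.022] tcp [ 0.6341 -0.4654  0.1131] F [-0.1  0.1 -1.6] T [0.25 0.4  0.02] open 11.8
tool x [ 0.567 -0.362 -0.74 ] tilt 42.29 toolz [ 0.632 -0.385  0.673] jaw yaw 58.13
```

View pics/w7.png

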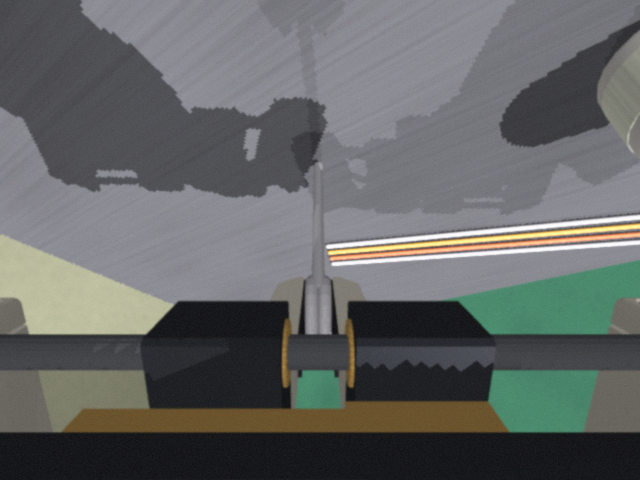

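Emit:
play_rows:
  plan:
    - {"slide": [-0.14,0.09,-0.08],"roll": 0,"fingers": -1}
    - {"slide": [-0.14,0.09,-0.08],"roll": 0,"fingers": -1}
    - {"slide": [-0.14,0.09,-0.06],"roll": 0,"fingers": -1}
    - {"slide": [-0.14,0.09,-0.06],"roll": 0,"fingers": -1}
    - {"slide": [-0.14,0.09,-0.06],"roll": 0,"fingers": -1}
    - {"slide": [-0.14,0.09,-0.06],"roll": 0,"fingers": -1}

```text
t: 21.28
tool_pos: [0.6089, -0.4493, 0.1009]
orientation: [0.222, 0.814, -0.528]
force: [-1.0, -1.2, 2.2]
opening: 0.0121
```

```bash
python3 st.py
python3 - <<'E'
from h import *
im=robot.read_camera('wrist');cv2.imwrite('pics/w8.png',im[:,:,::-1])
E
```

```text
t 21.275 q [-0.772  0.096  1.944  0.36   0.397 -2.072] tcp [ 0.6089 -0.4493  0.1009] F [-1.  -1.2  2.2] T [-0.18  0.24 -0.17] open 12.1
tool x [ 0.567 -0.362 -0.74 ] tilt 42.28 toolz [ 0.632 -0.385  0.673] jaw yaw 58.13
```

View pics/w8.png

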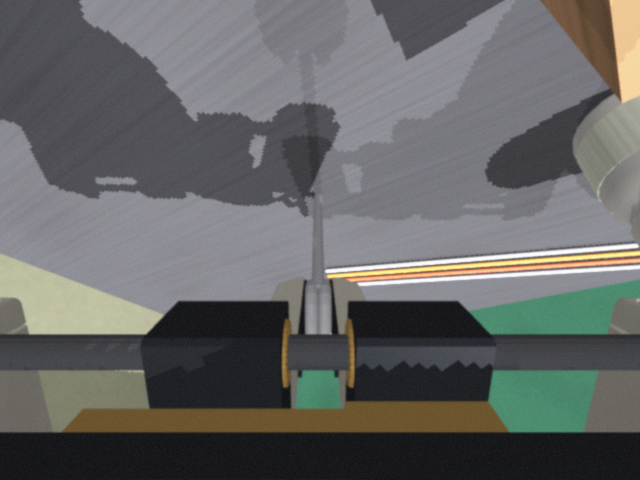

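Run:
```python
from clipgeo import *
for r in(166,190,196,205,212,220,230,240):
    t=tip_tool((318,r));print(r,t.round(4),'rho',round(-np.degrees(np.arctan2(t[2],t[0]+.0188))-5.48,1))
```

```text
166 [ 0.089   0.0007 -0.0644] rho 25.4
190 [ 0.0981  0.0007 -0.0459] rho 15.9
196 [ 0.0999  0.0007 -0.041 ] rho 13.6
205 [ 0.1022  0.0007 -0.0335] rho 10.0
212 [ 0.1037  0.0007 -0.0276] rho 7.2
220 [ 0.1051  0.0008 -0.0208] rho 4.0
230 [ 0.1062  0.0008 -0.0121] rho 0.1
240 [ 0.1068  0.0008 -0.0034] rho -3.9
```

Emit:
play_rows:
  plan:
    - {"slide": [-0.14,0.09,-0.06],"roll": 0,"fingers": -1}
    - {"slide": [-0.14,0.09,-0.06],"roll": 0,"fingers": -1}

```text
t: 21.58
tool_pos: [0.6003, -0.4434, 0.0966]
orientation: [0.222, 0.815, -0.527]
force: [0.7, -0.0, -0.4]
opening: 0.0117
```

```bash
python3 st.py
python3 - <<'E'
from h import *
im=robot.read_camera('wrist');cv2.imwrite('pics/w9.png',cv2.resize(im[160:290,250:390,::-1],None,fx=5,fy=4.5,interpolation=cv2.INTER_CUBIC))
E
```

```text
t 21.575 q [-0.775  0.077  1.973  0.374  0.39  -2.089] tcp [ 0.6003 -0.4434  0.0966] F [ 0.7 -0.  -0.4] T [0.04 0.2  0.06] open 11.7
tool x [ 0.567 -0.361 -0.741] tilt 42.21 toolz [ 0.633 -0.385  0.672] jaw yaw 58.15
```

View pics/w9.png

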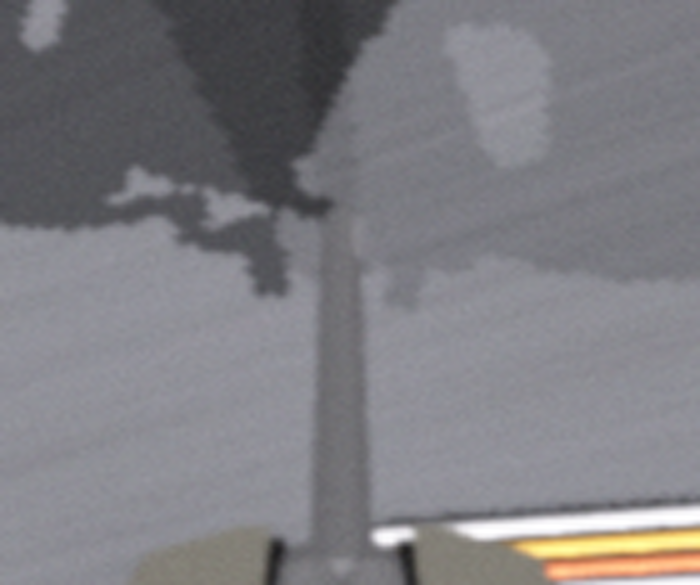

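Emit:
play_rows:
  plan:
    - {"slide": [0,0,0],"roll": 0,"fingers": -1}
    - {"slide": [0,0,0],"roll": 0,"fingers": -1}
    - {"slide": [0,0,0.6],"roll": 0,"fingers": -1}
    - {"slide": [0,0,1],"roll": 0,"fingers": -1}
    - {"slide": [0,0,1],"roll": 0,"fingers": -1}
    - {"slide": [0,0,1],"roll": 0,"fingers": -1}
    - {"slide": [0,0.3,1],"roll": 0,"fingers": -1}
    - {"slide": [0,0.7,0.7],"roll": 0.2,"fingers": -1}
    - {"slide": [0,1,0],"roll": 0.5,"fingers": -1}
    - {"slide": [0,1,0],"roll": 0.5,"fingers": -1}
    - {"slide": [0,1,0],"roll": 0.5,"fingers": -1}
    - {"slide": [0,1,0],"roll": 0.5,"fingers": -1}
    - {"slide": [0,1,0],"roll": 0.5,"fingers": -1}
    - {"slide": [0,1,0],"roll": 0.5,"fingers": -1}
    - {"slide": [0,1,0],"roll": 0.4,"fingers": -1}
    - {"slide": [0,1,0],"roll": 0.1,"fingers": -1}
    - {"slide": [0,1,0],"roll": 0,"fingers": -1}
  squeeze: 60

```text
t: 23.75
tool_pos: [0.6007, -0.1431, 0.2573]
orientation: [0.006, 0.832, -0.042]
force: [1.4, 0.4, -1.3]
opening: 0.0115
```

```bash
python3 st.py
```

```text
t 23.75 q [-0.497 -0.51   2.157  0.397  0.847 -2.197] tcp [ 0.6007 -0.1431  0.2573] F [ 1.4  0.4 -1.3] T [0.07 0.54 0.02] open 11.5
tool x [ 0.672 -0.035 -0.739] tilt 42.32 toolz [ 0.739 -0.022  0.673] jaw yaw 87.72
```

Emit:
play_rows:
  plan:
    - {"slide": [-0.1,1,0],"roll": 0,"fingers": -1}
    - {"slide": [-0.1,1,0],"roll": 0,"fingers": -1}
    - {"slide": [-0.1,1,0],"roll": 0,"fingers": -1}
    - {"slide": [-0.1,1,0],"roll": 0,"fingers": -1}
    - {"slide": [0,1,0],"roll": 0,"fingers": -1}
    - {"slide": [0,0.5,0],"roll": 0,"fingers": -1}
    - {"slide": [0,0,0],"roll": 0,"fingers": -1}

```text
t: 24.62
tool_pos: [0.5887, 0.0226, 0.2573]
orientation: [0.005, 0.832, -0.039]
force: [0.8, -0.2, -1.0]
opening: 0.0117
```

```bash
python3 st.py
python3 - <<'E'
from h import *
im=robot.read_camera('wrist');cv2.imwrite('pics/w10.png',im[:,:,::-1])
cv2.imwrite('pics/w10z.png',cv2.resize(im[150:300,240:400,::-1],None,fx=5,fy=4,interpolation=cv2.INTER_CUBIC))
print([(x['point'],x['p']) for x in robot.mark_of('wrist','pin_hole')],[(x['point'],x['p']) for x in robot.mark_of('wrist','clip_tip')])
E
```

```text
t 24.625 q [-0.048 -0.633  2.236 -0.     0.8   -1.586] tcp [0.5887 0.0226 0.2573] F [ 0.8 -0.2 -1. ] T [0.07 0.47 0.01] open 11.7
tool x [ 0.673 -0.033 -0.739] tilt 42.33 toolz [ 0.739 -0.02   0.673] jaw yaw 87.88
[([332.1, 184.3], 0.83)] [([316.8, 209.9], 0.97)]
```

View pics/w10.png

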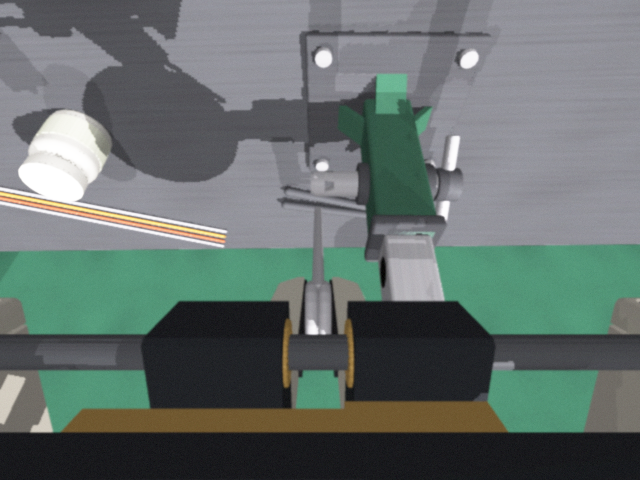

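View pics/w10z.png

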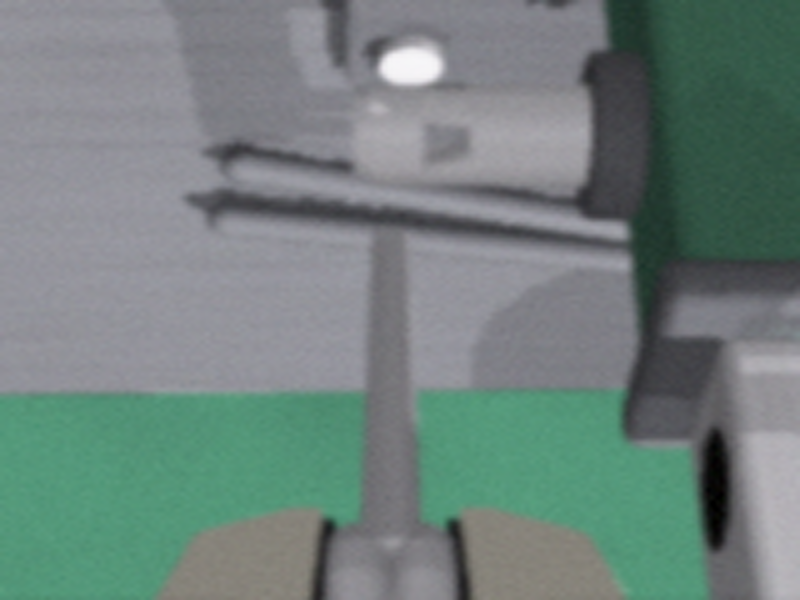

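Run:
```python
from h import *
im=sum(robot.read_camera('wrist').astype(float) for _ in range(4))/4
cv2.imwrite('pics/w11z.png',cv2.resize(im[160:215,295:370,::-1].astype(np.uint8),None,fx=10,fy=10,interpolation=cv2.INTER_CUBIC))
g=im.mean(2)
for c in(316,320,324,326,328,330,332,334,338,342,346,350): print(c,g[168:202,c].round().astype(int).tolist())
```

```text
316 [130, 135, 133, 130, 129, 133, 138, 148, 160, 165, 160, 155, 158, 162, 166, 169, 171, 168, 166, 164, 165, 162, 162, 159, 153, 147, 137, 132, 138, 149, 158, 156, 147, 125]
320 [244, 239, 220, 168, 139, 140, 142, 145, 149, 159, 159, 157, 159, 164, 168, 169, 171, 170, 167, 166, 164, 163, 164, 162, 159, 154, 148, 140, 135, 141, 154, 158, 156, 140]
324 [245, 243, 237, 198, 151, 142, 144, 145, 147, 151, 152, 156, 159, 162, 166, 168, 171, 170, 166, 166, 164, 164, 163, 162, 160, 154, 149, 137, 131, 133, 144, 155, 158, 149]
326 [245, 243, 235, 190, 146, 139, 143, 144, 148, 149, 154, 155, 159, 159, 163, 164, 164, 164, 162, 164, 160, 158, 157, 158, 156, 154, 148, 140, 131, 129, 139, 152, 158, 154]
328 [241, 232, 197, 147, 127, 135, 144, 149, 151, 155, 156, 156, 155, 144, 139, 138, 137, 134, 137, 137, 134, 125, 129, 139, 150, 151, 149, 143, 132, 126, 133, 148, 158, 157]
330 [176, 158, 141, 127, 122, 133, 144, 147, 152, 153, 154, 156, 156, 148, 138, 135, 130, 128, 129, 128, 121, 122, 130, 145, 154, 154, 150, 142, 133, 121, 125, 142, 156, 159]
332 [136, 135, 134, 124, 120, 132, 143, 148, 151, 
[... 290 characters left out ...]
145, 157]
338 [134, 134, 133, 130, 131, 136, 144, 147, 147, 150, 152, 156, 159, 163, 164, 166, 165, 166, 163, 162, 162, 161, 161, 161, 158, 155, 150, 140, 124, 94, 94, 114, 133, 149]
342 [134, 135, 133, 127, 132, 137, 143, 147, 148, 148, 151, 155, 158, 163, 164, 165, 168, 167, 163, 164, 162, 161, 162, 161, 158, 154, 148, 140, 127, 92, 77, 98, 117, 135]
346 [131, 133, 132, 128, 129, 137, 144, 146, 148, 149, 151, 154, 158, 162, 162, 166, 167, 165, 164, 163, 162, 160, 162, 161, 157, 154, 147, 143, 130, 107, 78, 77, 100, 123]
350 [130, 133, 130, 126, 131, 137, 143, 146, 147, 149, 152, 155, 159, 160, 164, 167, 168, 166, 164, 162, 162, 161, 159, 161, 158, 154, 148, 143, 134, 126, 100, 75, 82, 105]
```

View pics/w11z.png

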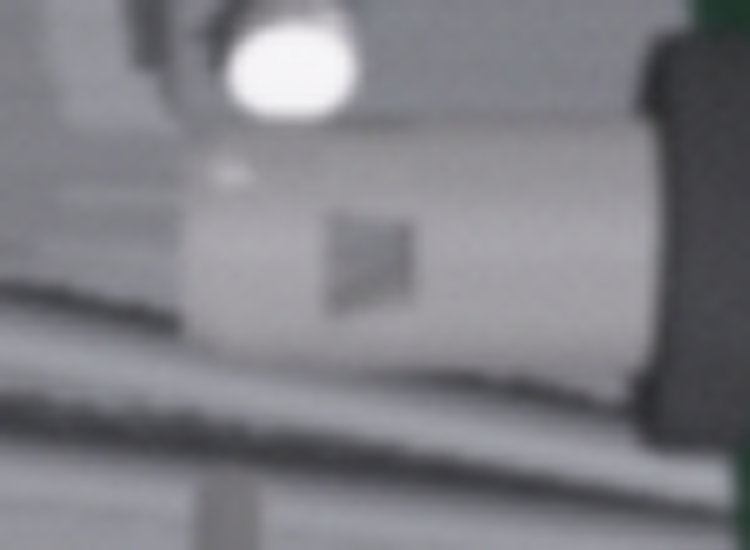

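```bash
cat > ins.py <<'E'
from clipgeo import *
import sys
s=robot.read_state();R=Ro.from_rotvec(s['orientation']).as_matrix();W=robot.get_calibration('wrist')
def hole(px,lam):
    l=np.radians(lam);h=np.radians(-2.1);u=np.array([-np.sin(l)*np.cos(h),-np.sin(l)*np.sin(h),np.cos(l)])
    m=onz(ray(W,px,s),.11+.0113*np.cos(l)); return m,m-.0113*u,u
if __name__=='__main__':
    tp=eval(sys.argv[1]);hp=eval(sys.argv[2])
    t=tip_tool(tp);tw=s['tool_pos']+R@t
    rho=-np.degrees(np.arctan2(t[2],t[0]+.0188))-5.48
    tau=np.degrees(np.arccos(-R[2,0]))
    # leg direction world
    a=np.radians(rho);d=R@np.array([np.cos(a),0,-np.sin(a)])
    print('rho',rho.round(2),'tau',tau.round(2),'leg lean',np.degrees(np.arccos(-d[2])).round(2),'leg dir',d.round(4),'tip',tw.round(4))
    for lam in(32,35,38):
        m,c,u=hole(hp,lam)
        w=c-tw; along=w@d; perp=w-along*d
        print(lam,'hole ctr',c.round(4),'dist tip->centre along leg',along.round(4),'perp err',perp.round(4))
E
python3 ins.py "(317.5,207)" "(331.8,186)"
```

```text
rho 9.13 tau 42.28 leg lean 33.15 leg dir [ 0.5459 -0.0311 -0.8372] tip [0.6344 0.0179 0.1592]
32 hole ctr [0.6588 0.0295 0.11  ] dist tip->centre along leg 0.0541 perp err [-0.0052  0.0133 -0.0039]
35 hole ctr [0.6596 0.0295 0.11  ] dist tip->centre along leg 0.0545 perp err [-0.0046  0.0133 -0.0035]
38 hole ctr [0.6605 0.0295 0.11  ] dist tip->centre along leg 0.055 perp err [-0.004   0.0133 -0.0031]
```

Emit:
play_rows:
  plan:
    - {"slide": [0.1,0.22,-0.34],"roll": 0,"fingers": -1}
    - {"slide": [0.1,0.22,-0.34],"roll": 0,"fingers": -1}
    - {"slide": [0,0,0],"roll": 0,"fingers": -1}

```text
t: 25.35
tool_pos: [0.594, 0.035, 0.2334]
orientation: [0.006, 0.837, -0.041]
force: [-0.2, -0.5, -0.9]
opening: 0.0119
```

```bash
python3 st.py
python3 - <<'E'
from h import *
im=sum(robot.read_camera('wrist').astype(float) for _ in range(3))/3
cv2.imwrite('pics/w12z.png',cv2.resize(im[165:230,285:365,::-1].astype(np.uint8),None,fx=9,fy=9,interpolation=cv2.INTER_CUBIC))
print([(x['point'],x['p']) for x in robot.mark_of('wrist','pin_hole')],[(x['point'],x['p']) for x in robot.mark_of('wrist','clip_tip')])
E
```

```text
t 25.35 q [-0.01  -0.587  2.249 -0.04   0.746 -1.528] tcp [0.594  0.035  0.2334] F [-0.2 -0.5 -0.9] T [0.01 0.49 0.05] open 11.9
tool x [ 0.669 -0.034 -0.742] tilt 42.07 toolz [ 0.742 -0.021  0.67 ] jaw yaw 87.8
[([322.9, 197.5], 0.62)] [([316.9, 209.7], 0.92)]
```

View pics/w12z.png

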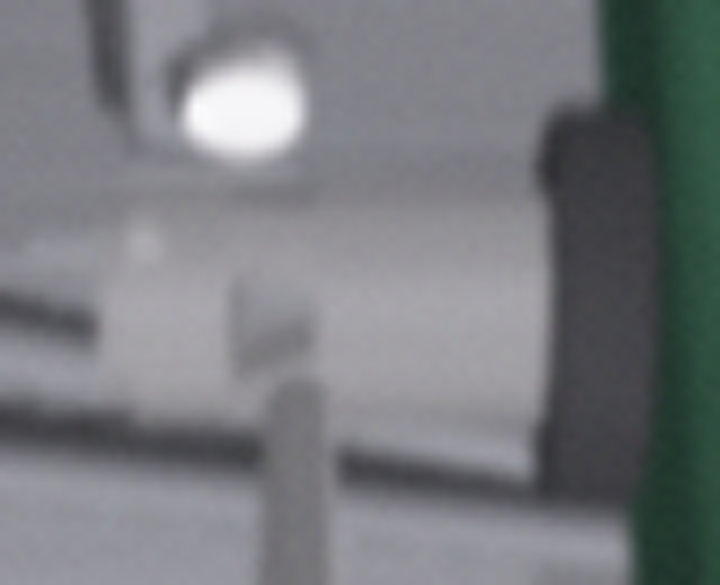

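```bash
python3 ins.py "(317.8,206.7)" "(315.3,200.8)"
python3 - <<'E'
from h import *
im=sum(robot.read_camera('wrist').astype(float) for _ in range(3))/3
g=im.mean(2)
for c in(300,306,309,311,313,315,317,319,324,330,336): print(c,g[182:216,c].round().astype(int).tolist())
E
```

```text
rho 9.25 tau 42.31 leg lean 33.07 leg dir [ 0.5448 -0.0304 -0.838 ] tip [0.6405 0.0322 0.1391]
32 hole ctr [0.662  0.0289 0.11  ] dist tip->centre along leg 0.0362 perp err [ 0.0018 -0.0022  0.0012]
35 hole ctr [0.6629 0.0289 0.11  ] dist tip->centre along leg 0.0367 perp err [ 0.0024 -0.0022  0.0016]
38 hole ctr [0.6638 0.0288 0.11  ] dist tip->centre along leg 0.0372 perp err [ 0.003  -0.0022  0.0021]
300 [135, 138, 136, 139, 144, 155, 165, 170, 164, 156, 158, 163, 167, 169, 168, 168, 167, 166, 165, 165, 165, 162, 159, 153, 147, 138, 121, 97, 73, 65, 69, 88, 110, 130]
306 [133, 132, 137, 141, 143, 144, 147, 151, 153, 157, 160, 166, 168, 168, 170, 169, 168, 166, 166, 166, 164, 163, 163, 158, 152, 147, 137, 121, 92, 72, 68, 71, 94, 118]
309 [134, 132, 136, 142, 146, 142, 147, 148, 154, 156, 159, 166, 164, 169, 170, 169, 168, 166, 166, 165, 163, 164, 164, 160, 154, 145, 136, 125, 98, 80, 71, 70, 84, 109]
311 [131, 127, 134, 142, 146, 146, 150, 152, 155, 157, 158, 150, 147, 142, 142, 141, 144, 145, 142, 143, 141, 145, 152, 153, 152, 145, 140, 129, 101, 81, 73, 66, 81, 104]
313 [129, 11
[... 502 characters left out ...]
, 120]
319 [122, 113, 123, 138, 146, 148, 153, 154, 155, 158, 161, 162, 157, 153, 152, 146, 132, 125, 128, 135, 143, 153, 159, 159, 151, 132, 121, 120, 120, 120, 121, 120, 119, 120]
324 [126, 128, 134, 140, 145, 147, 148, 150, 153, 156, 159, 162, 166, 168, 167, 164, 164, 164, 162, 164, 164, 164, 161, 157, 152, 146, 144, 149, 155, 147, 113, 80, 68, 71]
330 [127, 126, 134, 141, 145, 149, 149, 151, 154, 156, 160, 165, 166, 167, 169, 168, 164, 164, 163, 163, 162, 161, 162, 156, 153, 148, 142, 142, 156, 160, 148, 117, 79, 65]
336 [126, 127, 133, 138, 145, 149, 148, 150, 150, 155, 159, 163, 167, 168, 168, 168, 165, 162, 163, 161, 162, 161, 160, 158, 153, 148, 140, 133, 144, 158, 161, 153, 128, 90]
```

```bash
python3 ins.py "(317.8,206.7)" "(315.3,198.3)";  python3 - <<'E'
from h import *
g=sum(robot.read_camera('wrist').astype(float) for _ in range(2)).mean(2)/2
for r in (194,196,198,200,202,206,208,210,214,220): print(r,g[r,304:330].round().astype(int).tolist())
E
```

```text
rho 9.25 tau 42.32 leg lean 33.07 leg dir [ 0.5448 -0.0306 -0.838 ] tip [0.6404 0.032  0.1391]
32 hole ctr [0.6587 0.0289 0.11  ] dist tip->centre along leg 0.0344 perp err [-0.0005 -0.0021 -0.0003]
35 hole ctr [0.6596 0.0289 0.11  ] dist tip->centre along leg 0.0349 perp err [ 0.0001 -0.0021  0.0001]
38 hole ctr [0.6604 0.0288 0.11  ] dist tip->centre along leg 0.0354 perp err [ 0.0007 -0.0021  0.0005]
194 [170, 168, 168, 167, 166, 166, 163, 146, 140, 148, 151, 150, 152, 155, 154, 156, 160, 163, 166, 165, 166, 167, 165, 164, 166, 165]
196 [170, 170, 170, 171, 169, 170, 163, 145, 142, 147, 152, 151, 150, 151, 150, 153, 156, 162, 166, 167, 169, 170, 168, 168, 168, 167]
198 [168, 169, 170, 170, 166, 166, 162, 140, 136, 141, 140, 137, 137, 134, 133, 132, 142, 155, 163, 166, 164, 164, 166, 165, 165, 165]
200 [166, 168, 166, 167, 168, 166, 159, 142, 132, 131, 128, 126, 122, 123, 123, 127, 140, 152, 162, 162, 163, 163, 162, 164, 164, 163]
202 [165, 167, 163, 165, 164, 164, 159, 146, 128, 123, 124, 126, 129, 135, 136, 144, 148, 158, 161, 164, 163, 162, 162, 160, 162, 162]
206 [154, 154, 154, 154, 156, 155, 155, 152, 151, 151, 153, 152, 151, 144, 148, 150, 154, 153, 154, 152, 153, 154, 153, 152, 152, 155]
208 [134, 133, 135, 137, 139, 138, 139, 140, 141, 142, 133, 125, 122, 120, 122, 123, 132, 137, 145, 142, 143, 144, 144, 143, 143, 141]
210 [86, 88, 93, 98, 97, 100, 102, 108, 108, 108, 111, 114, 116, 118, 122, 121, 127, 143, 150, 151, 152, 154, 155, 156, 156, 156]
214 [98, 95, 90, 90, 86, 83, 83, 78, 76, 79, 98, 109, 116, 121, 120, 120, 120, 118, 94, 69, 63, 70, 73, 74, 74, 79]
220 [147, 147, 150, 151, 153, 151, 152, 153, 150, 142, 126, 113, 116, 118, 119, 121, 124, 138, 149, 156, 157, 156, 156, 155, 153, 152]
```

Emit:
play_rows:
  plan:
    - {"slide": [0.16,-0.035,-0.23],"roll": 0,"fingers": -1}
    - {"slide": [0.16,-0.035,-0.23],"roll": 0,"fingers": -1}
    - {"slide": [0,0,0],"roll": 0,"fingers": -1}

```text
t: 26.22
tool_pos: [0.6041, 0.032, 0.2205]
orientation: [0.007, 0.836, -0.042]
force: [-0.3, -0.1, -0.7]
opening: 0.0118
```

```bash
python3 st.py
cat > look.py <<'E'
from h import *
import sys
im=sum(robot.read_camera('wrist').astype(float) for _ in range(2))/2
cv2.imwrite(f'pics/{sys.argv[1]}.png',cv2.resize(im[170:235,280:360,::-1].astype(np.uint8),None,fx=9,fy=9,interpolation=cv2.INTER_CUBIC))
E
python3 look.py w13z
```

```text
t 26.225 q [-0.018 -0.541  2.244 -0.035  0.704 -1.535] tcp [0.6041 0.032  0.2205] F [-0.3 -0.1 -0.7] T [0.05 0.5  0.02] open 11.8
tool x [ 0.67  -0.035 -0.742] tilt 42.14 toolz [ 0.741 -0.022  0.671] jaw yaw 87.72
```

View pics/w13z.png

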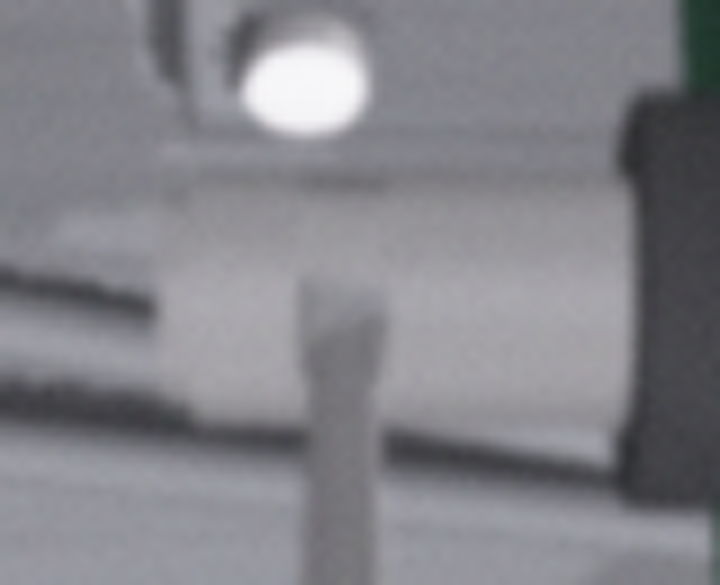

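```bash
python3 ins.py "(317.7,209.8)" "(318.1,206.0)"
python3 - <<'E'
from h import *
g=sum(robot.read_camera('wrist').astype(float) for _ in range(2)).mean(2)/2
for c in(305,313.0,314,315,317,319,321,322,327,334): print(c,g[186:222,int(c)].round().astype(int).tolist())
E
```

```text
rho 8.02 tau 42.22 leg lean 34.2 leg dir [ 0.5613 -0.0311 -0.827 ] tip [0.652  0.0298 0.1254]
32 hole ctr [0.6602 0.0298 0.11  ] dist tip->centre along leg 0.0174 perp err [-0.0015  0.0005 -0.001 ]
35 hole ctr [0.6611 0.0298 0.11  ] dist tip->centre along leg 0.0179 perp err [-0.0009  0.0005 -0.0006]
38 hole ctr [0.662  0.0297 0.11  ] dist tip->centre along leg 0.0184 perp err [-0.0003  0.0004 -0.0002]
305 [152, 148, 136, 137, 141, 143, 145, 145, 148, 153, 156, 157, 162, 165, 169, 172, 173, 172, 170, 170, 168, 165, 166, 167, 167, 162, 158, 153, 139, 119, 90, 73, 89, 112, 130, 147]
313.0 [149, 141, 125, 124, 136, 144, 146, 151, 152, 156, 156, 156, 157, 149, 140, 139, 138, 141, 141, 142, 138, 138, 135, 136, 142, 149, 150, 145, 136, 123, 94, 74, 78, 94, 111, 126]
314 [149, 139, 121, 123, 135, 146, 150, 154, 154, 157, 159, 159, 154, 148, 142, 138, 135, 139, 137, 136, 130, 126, 121, 121, 126, 129, 132, 130, 125, 116, 104, 95, 98, 105, 112, 117]
315 [147, 137, 120, 120, 136, 144, 148, 152, 154, 156, 158, 158, 158, 152, 146, 143, 142, 142, 140, 134, 129, 122, 116, 116, 117, 117, 119, 116, 1
[... 442 characters left out ...]
, 147, 150, 153, 155, 157, 158, 161, 163, 157, 152, 147, 140, 129, 124, 128, 128, 127, 128, 130, 133, 138, 142, 139, 137, 131, 128, 129, 126, 131, 131]
322 [134, 128, 122, 123, 134, 144, 149, 151, 154, 153, 155, 160, 162, 164, 159, 155, 149, 143, 137, 135, 139, 141, 140, 144, 149, 151, 153, 152, 147, 141, 123, 107, 102, 102, 111, 125]
327 [133, 127, 124, 134, 139, 144, 151, 152, 152, 151, 153, 156, 160, 164, 167, 170, 169, 169, 167, 164, 166, 163, 163, 164, 165, 162, 156, 153, 145, 140, 133, 102, 73, 67, 76, 102]
334 [133, 128, 127, 132, 139, 142, 147, 150, 150, 150, 154, 157, 161, 164, 166, 170, 167, 166, 167, 164, 165, 165, 165, 164, 164, 159, 156, 152, 147, 148, 150, 142, 110, 75, 68, 81]
```

Emit:
play_rows:
  plan:
    - {"slide": [0,0.01,-0.12],"roll": 0,"fingers": -1}
    - {"slide": [0,0,0],"roll": 0,"fingers": -1}

```text
t: 26.68
tool_pos: [0.6042, 0.0325, 0.2182]
orientation: [0.006, 0.834, -0.042]
force: [-0.4, 0.0, -1.2]
opening: 0.0119
```

```bash
python3 st.py; python3 look.py w14z;  python3 - <<'E'
from h import *
g=sum(robot.read_camera('wrist').astype(float) for _ in range(2)).mean(2)/2
for c in(312,313.0,314,315,317,319,321,322,323,330): print(c,g[186:222,int(c)].round().astype(int).tolist())
E
```

```text
t 26.675 q [-0.016 -0.54   2.249 -0.037  0.696 -1.533] tcp [0.6042 0.0325 0.2182] F [-0.4  0.  -1.2] T [ 0.02  0.49 -0.  ] open 11.9
tool x [ 0.671 -0.034 -0.74 ] tilt 42.25 toolz [ 0.74  -0.022  0.672] jaw yaw 87.74
312 [162, 155, 143, 132, 123, 121, 130, 142, 144, 145, 152, 154, 156, 157, 158, 158, 155, 145, 143, 144, 147, 148, 148, 145, 145, 146, 146, 150, 156, 156, 149, 140, 119, 89, 82, 102]
313.0 [164, 154, 143, 135, 122, 115, 126, 138, 146, 149, 152, 154, 156, 156, 159, 156, 146, 139, 134, 138, 138, 138, 135, 131, 130, 128, 130, 139, 146, 149, 145, 137, 118, 92, 88, 100]
314 [163, 153, 144, 133, 119, 113, 124, 138, 146, 150, 154, 154, 157, 160, 160, 157, 147, 142, 139, 142, 139, 136, 129, 122, 117, 115, 119, 124, 129, 129, 128, 124, 114, 103, 102, 105]
315 [154, 150, 142, 133, 122, 111, 122, 136, 148, 151, 151, 156, 154, 155, 160, 156, 151, 145, 143, 142, 138, 132, 124, 118, 115, 115, 114, 116, 118, 116, 116, 116, 113, 114, 111, 111]
317 [134, 136, 136, 129, 120, 110, 118, 136, 144, 149, 150, 156, 156, 158, 160, 160, 160, 155, 144, 141, 136, 124, 121, 118, 120, 119, 119, 118, 
[... 259 characters left out ...]
 121, 136, 144, 150, 153, 153, 156, 157, 160, 164, 165, 158, 150, 146, 136, 127, 124, 126, 123, 124, 125, 132, 138, 143, 138, 137, 135, 130, 127, 127]
322 [130, 136, 135, 131, 123, 120, 128, 138, 146, 149, 150, 150, 152, 157, 158, 165, 165, 163, 158, 157, 150, 146, 145, 144, 143, 146, 149, 150, 156, 154, 151, 144, 134, 117, 103, 104]
323 [126, 133, 134, 129, 123, 124, 130, 140, 145, 150, 149, 151, 152, 155, 158, 165, 167, 168, 165, 166, 163, 160, 158, 159, 158, 159, 162, 161, 162, 157, 154, 144, 128, 97, 75, 79]
330 [131, 133, 134, 127, 126, 128, 134, 141, 145, 146, 150, 150, 152, 155, 158, 161, 166, 168, 170, 168, 170, 165, 166, 165, 164, 164, 163, 165, 162, 154, 152, 145, 133, 107, 80, 68]
```

View pics/w14z.png

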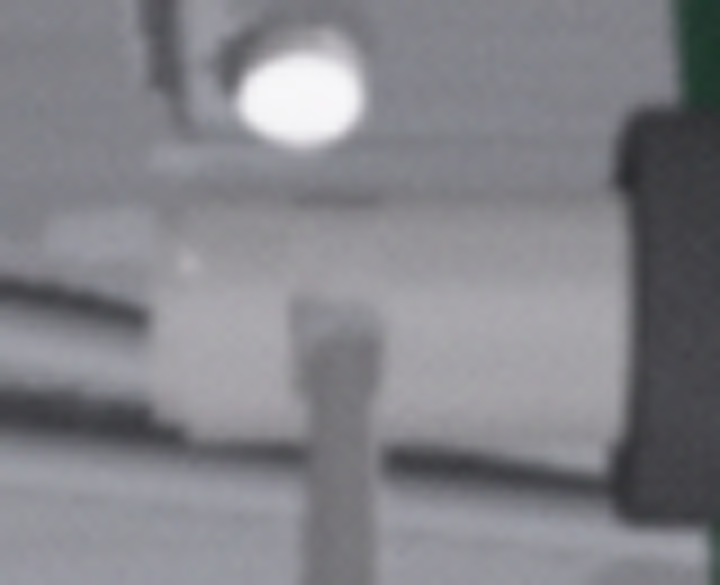

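Emit:
play_rows:
  plan:
    - {"slide": [0.037,-0.002,-0.055],"roll": 0,"fingers": -1}
    - {"slide": [0.037,-0.002,-0.055],"roll": 0,"fingers": -1}
    - {"slide": [0.037,-0.002,-0.055],"roll": 0,"fingers": -1}

```text
t: 27.25
tool_pos: [0.6078, 0.0322, 0.2135]
orientation: [0.006, 0.833, -0.042]
force: [0.0, -0.2, -0.4]
opening: 0.0115
```

```bash
python3 st.py; python3 look.py w15z
```

```text
t 27.25 q [-0.017 -0.522  2.246 -0.037  0.681 -1.533] tcp [0.6078 0.0322 0.2135] F [ 0.  -0.2 -0.4] T [0.04 0.47 0.  ] open 11.5
tool x [ 0.672 -0.034 -0.74 ] tilt 42.27 toolz [ 0.74  -0.022  0.673] jaw yaw 87.73
```

View pics/w15z.png

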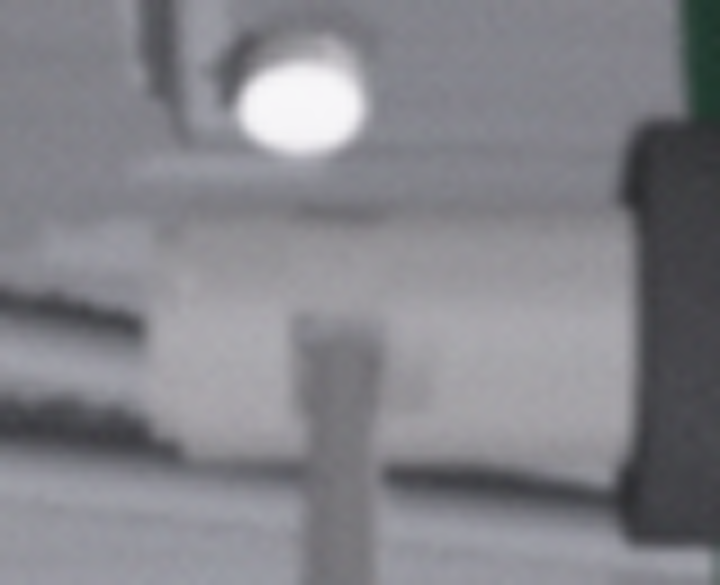

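Emit:
play_rows:
  plan:
    - {"slide": [0.037,-0.002,-0.055],"roll": 0,"fingers": -1}
    - {"slide": [0.037,-0.002,-0.055],"roll": 0,"fingers": -1}

```text
t: 27.6
tool_pos: [0.6101, 0.0321, 0.2104]
orientation: [0.006, 0.833, -0.042]
force: [0.1, 0.1, 0.1]
opening: 0.0115
```

```bash
python3 st.py
```

```text
t 27.6 q [-0.017 -0.511  2.244 -0.037  0.671 -1.532] tcp [0.6101 0.0321 0.2104] F [0.1 0.1 0.1] T [0.06 0.54 0.08] open 11.5
tool x [ 0.672 -0.034 -0.74 ] tilt 42.28 toolz [ 0.74  -0.022  0.673] jaw yaw 87.74
```

No force yet; continue.

Emit:
play_rows:
  plan:
    - {"slide": [0.037,-0.002,-0.055],"roll": 0,"fingers": -1}
    - {"slide": [0.037,-0.002,-0.055],"roll": 0,"fingers": -1}

```text
t: 27.85
tool_pos: [0.6123, 0.032, 0.207]
orientation: [0.006, 0.833, -0.042]
force: [-0.5, -0.2, -0.7]
opening: 0.0121
```

```bash
python3 st.py; python3 look.py w16z
```

```text
t 27.85 q [-0.017 -0.499  2.243 -0.037  0.661 -1.532] tcp [0.6123 0.032  0.207 ] F [-0.5 -0.2 -0.7] T [0.07 0.48 0.02] open 12.1
tool x [ 0.672 -0.034 -0.74 ] tilt 42.28 toolz [ 0.74  -0.022  0.673] jaw yaw 87.74
```

View pics/w16z.png

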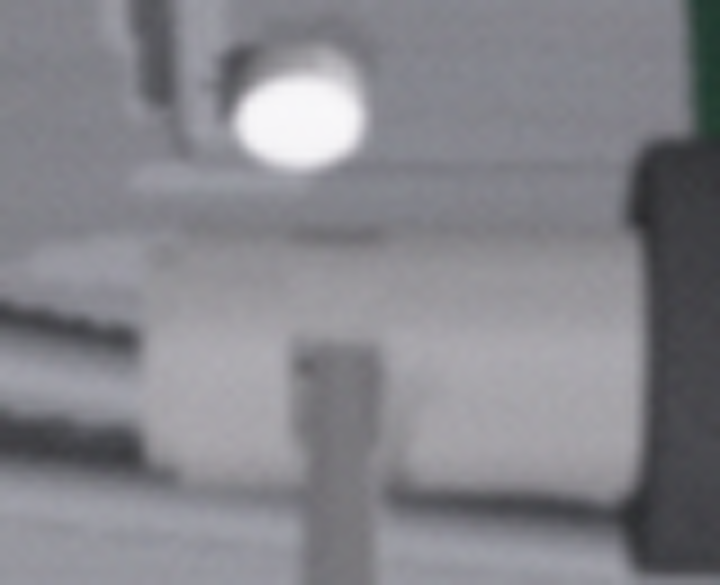

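Emit:
play_rows:
  plan:
    - {"slide": [0.056,-0.003,-0.083],"roll": 0,"fingers": -1}
    - {"slide": [0.056,-0.003,-0.083],"roll": 0,"fingers": -1}

```text
t: 28.2
tool_pos: [0.6157, 0.0318, 0.202]
orientation: [0.006, 0.833, -0.042]
force: [-0.2, -1.0, -0.4]
opening: 0.0114
```

```bash
python3 st.py
```

```text
t 28.2 q [-0.018 -0.481  2.24  -0.038  0.645 -1.532] tcp [0.6157 0.0318 0.202 ] F [-0.2 -1.  -0.4] T [0.   0.48 0.06] open 11.4
tool x [ 0.672 -0.034 -0.74 ] tilt 42.28 toolz [ 0.74  -0.022  0.673] jaw yaw 87.74
```

Emit:
play_rows:
  plan:
    - {"slide": [0.056,-0.003,-0.083],"roll": 0,"fingers": -1}
    - {"slide": [0.056,-0.003,-0.083],"roll": 0,"fingers": -1}

```text
t: 28.45
tool_pos: [0.619, 0.0316, 0.1968]
orientation: [0.006, 0.833, -0.042]
force: [0.3, 0.6, -1.2]
opening: 0.0119
```

```bash
python3 st.py;python3 look.py w17z
```

```text
t 28.45 q [-0.018 -0.463  2.238 -0.038  0.63  -1.531] tcp [0.619  0.0316 0.1968] F [ 0.3  0.6 -1.2] T [0.06 0.5  0.  ] open 11.9
tool x [ 0.672 -0.034 -0.74 ] tilt 42.27 toolz [ 0.74  -0.022  0.673] jaw yaw 87.73
```

View pics/w17z.png

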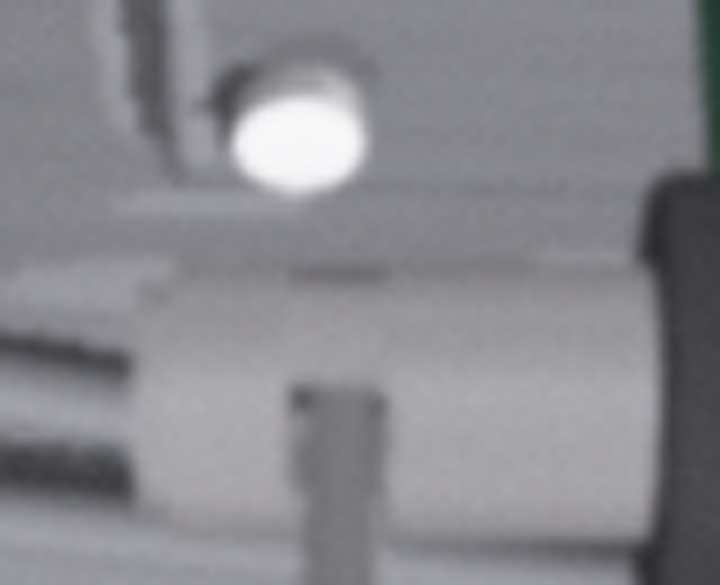

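Emit:
play_rows:
  plan:
    - {"slide": [0.056,-0.003,-0.083],"roll": 0,"fingers": -1}
    - {"slide": [0.056,-0.003,-0.083],"roll": 0,"fingers": -1}

```text
t: 28.8
tool_pos: [0.6231, 0.0314, 0.1932]
orientation: [0.006, 0.831, -0.042]
force: [-1.9, 0.2, 5.8]
opening: 0.0115
```

```bash
python3 st.py
```

```text
t 28.8 q [-0.018 -0.446  2.234 -0.038  0.615 -1.531] tcp [0.6231 0.0314 0.1932] F [-1.9  0.2  5.8] T [ 0.   -0.06  0.04] open 11.5
tool x [ 0.673 -0.034 -0.738] tilt 42.4 toolz [ 0.738 -0.022  0.674] jaw yaw 87.74
```

Emit:
play_rows:
  plan:
    - {"slide": [0.056,-0.003,-0.083],"roll": 0,"fingers": -1}
    - {"slide": [0.056,-0.003,-0.083],"roll": 0,"fingers": -1}

```text
t: 29.05
tool_pos: [0.627, 0.0314, 0.1901]
orientation: [0.006, 0.829, -0.041]
force: [-16.8, 0.8, 17.6]
opening: 0.0118
```

```bash
python3 st.py;python3 look.py w18z
```

```text
t 29.05 q [-0.018 -0.429  2.229 -0.039  0.601 -1.53 ] tcp [0.627  0.0314 0.1901] F [-16.8   0.8  17.6] T [-0.    0.81 -0.03] open 11.8
tool x [ 0.675 -0.034 -0.737] tilt 42.51 toolz [ 0.737 -0.022  0.676] jaw yaw 87.74
```

View pics/w18z.png

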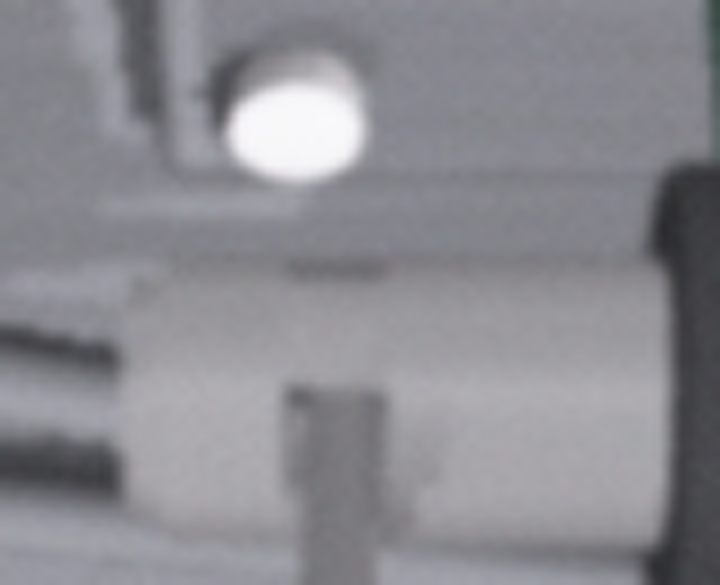

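Emit:
play_rows:
  plan:
    - {"slide": [-0.08,0,-0.05],"roll": 0,"fingers": -1}
    - {"slide": [0,0,0],"roll": 0,"fingers": -1}

```text
t: 29.4
tool_pos: [0.6255, 0.0313, 0.1895]
orientation: [0.006, 0.826, -0.042]
force: [-1.1, -0.6, 7.2]
opening: 0.0118
```

```bash
cat >> st.py <<'E'
d=np.array([.561,-.03,-.827]);c=np.array([.827,0,.561]);e=s['tool_pos']-np.array([.6190,.0316,.1968])
print('adv from base(-10) mm',round(1000*e@d,2),'lat',round(1000*e@c,2),'Fax',round(-s['force']@d,1),'Flat',round(s['force']@c,1))
E
python3 st.py
```

```text
t 29.4 q [-0.019 -0.436  2.236 -0.039  0.598 -1.531] tcp [0.6255 0.0313 0.1895] F [-1.1 -0.6  7.2] T [ 0.04 -0.66 -0.01] open 11.8
tool x [ 0.677 -0.034 -0.735] tilt 42.67 toolz [ 0.735 -0.022  0.678] jaw yaw 87.74
adv from base(-10) mm 9.72 lat 1.24 Fax 6.6 Flat 3.1
```

Emit:
play_rows:
  plan:
    - {"slide": [0.04,-0.002,-0.11],"roll": 0,"fingers": -1}
    - {"slide": [0.04,-0.002,-0.11],"roll": 0,"fingers": -1}

```text
t: 29.65
tool_pos: [0.6288, 0.0312, 0.1848]
orientation: [0.006, 0.824, -0.041]
force: [0.2, 0.2, 5.8]
opening: 0.0114
```

```bash
python3 st.py
```

```text
t 29.65 q [-0.019 -0.42   2.235 -0.04   0.58  -1.53 ] tcp [0.6288 0.0312 0.1848] F [0.2 0.2 5.8] T [-0.06 -0.34  0.  ] open 11.4
tool x [ 0.679 -0.034 -0.733] tilt 42.82 toolz [ 0.733 -0.022  0.68 ] jaw yaw 87.74
adv from base(-10) mm 15.46 lat 1.4 Fax 4.7 Flat 3.4
```

Emit:
play_rows:
  plan:
    - {"slide": [0.045,-0.002,-0.1],"roll": 0,"fingers": -1}

```text
t: 29.78
tool_pos: [0.6302, 0.0311, 0.1812]
orientation: [0.006, 0.824, -0.041]
force: [4.3, 0.1, 5.5]
opening: 0.0115
```

```bash
python3 st.py
python3 - <<'E'
from h import *
im=robot.read_camera('wrist');cv2.imwrite('pics/w19.png',cv2.resize(im[150:320,220:420,::-1],None,fx=4,fy=3.5,interpolation=cv2.INTER_CUBIC))
im=robot.read_camera('side');cv2.imwrite('pics/s19.png',cv2.resize(im[210:310,290:400,::-1],None,fx=7,fy=6,interpolation=cv2.INTER_CUBIC))
E
```

```text
t 29.775 q [-0.019 -0.41   2.234 -0.04   0.571 -1.529] tcp [0.6302 0.0311 0.1812] F [4.3 0.1 5.5] T [ 0.01 -1.26  0.1 ] open 11.5
tool x [ 0.679 -0.034 -0.734] tilt 42.81 toolz [ 0.733 -0.022  0.679] jaw yaw 87.74
adv from base(-10) mm 19.2 lat 0.48 Fax 2.2 Flat 6.6
```

View pics/w19.png

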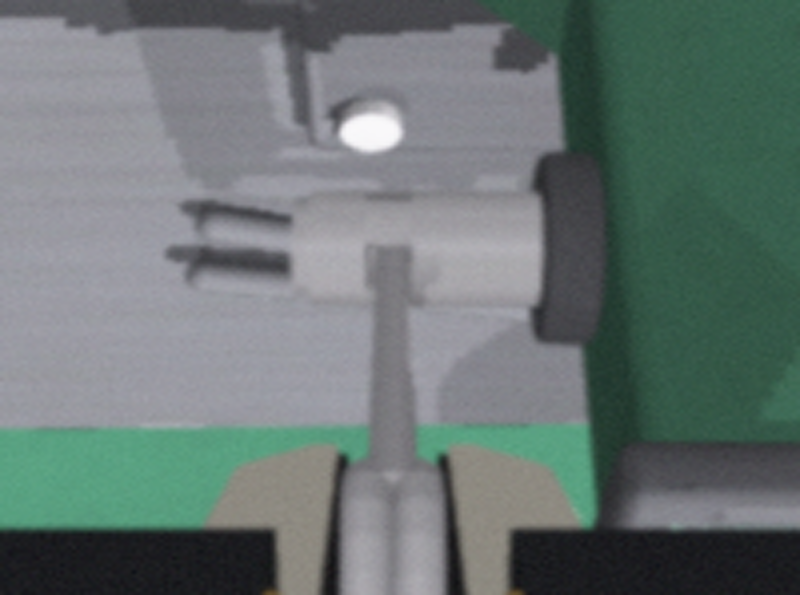

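View pics/s19.png

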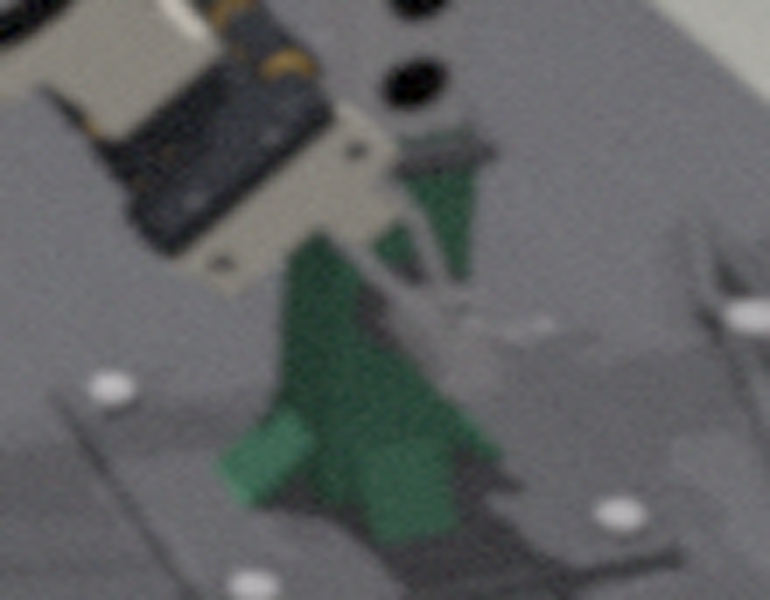

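Emit:
play_rows:
  plan:
    - {"slide": [0.07,-0.003,-0.075],"roll": 0,"fingers": -1}
    - {"slide": [0.06,-0.003,-0.08],"roll": 0,"fingers": -1}

```text
t: 30.12
tool_pos: [0.6322, 0.0309, 0.1729]
orientation: [0.007, 0.83, -0.042]
force: [7.3, 0.4, -1.5]
opening: 0.0116
```

```bash
python3 st.py
```

```text
t 30.125 q [-0.019 -0.388  2.231 -0.04   0.557 -1.529] tcp [0.6322 0.0309 0.1729] F [ 7.3  0.4 -1.5] T [ 0.01 -1.03  0.06] open 11.6
tool x [ 0.674 -0.034 -0.738] tilt 42.47 toolz [ 0.737 -0.022  0.675] jaw yaw 87.73
adv from base(-10) mm 27.16 lat -2.48 Fax -5.3 Flat 5.2
```

Emit:
play_rows:
  plan:
    - {"slide": [0.09,0,-0.02],"roll": 0,"fingers": -1}
    - {"slide": [0.04,0,-0.03],"roll": 0,"fingers": -1}

```text
t: 30.38
tool_pos: [0.635, 0.0309, 0.1701]
orientation: [0.006, 0.833, -0.042]
force: [-3.5, -0.2, 5.0]
opening: 0.0117
```

```bash
python3 st.py
```

```text
t 30.375 q [-0.019 -0.372  2.224 -0.041  0.552 -1.528] tcp [0.635  0.0309 0.1701] F [-3.5 -0.2  5. ] T [-0.05  0.08 -0.01] open 11.7
tool x [ 0.672 -0.034 -0.74 ] tilt 42.29 toolz [ 0.739 -0.022  0.673] jaw yaw 87.73
adv from base(-10) mm 31.14 lat -1.74 Fax 6.1 Flat -0.1
```

Emit:
play_rows:
  plan:
    - {"slide": [0.02,0,-0.03],"roll": 0,"fingers": -1}
    - {"slide": [0,0,0],"roll": 0,"fingers": -1}

```text
t: 30.62
tool_pos: [0.6357, 0.0309, 0.1698]
orientation: [0.006, 0.832, -0.042]
force: [-4.8, -0.7, 6.2]
opening: 0.0116
```

```bash
python3 st.py
python3 - <<'E'
from h import *
im=robot.read_camera('wrist');cv2.imwrite('pics/w20.png',cv2.resize(im[150:320,220:420,::-1],None,fx=4,fy=3.5,interpolation=cv2.INTER_CUBIC))
im=robot.read_camera('side');cv2.imwrite('pics/s20.png',cv2.resize(im[210:310,290:400,::-1],None,fx=7,fy=6,interpolation=cv2.INTER_CUBIC))
E
```

```text
t 30.625 q [-0.019 -0.37   2.223 -0.041  0.55  -1.527] tcp [0.6357 0.0309 0.1698] F [-4.8 -0.7  6.2] T [-0.1   0.29 -0.12] open 11.6
tool x [ 0.672 -0.034 -0.739] tilt 42.33 toolz [ 0.739 -0.022  0.673] jaw yaw 87.74
adv from base(-10) mm 31.74 lat -1.34 Fax 7.8 Flat -0.5
```

View pics/s20.png

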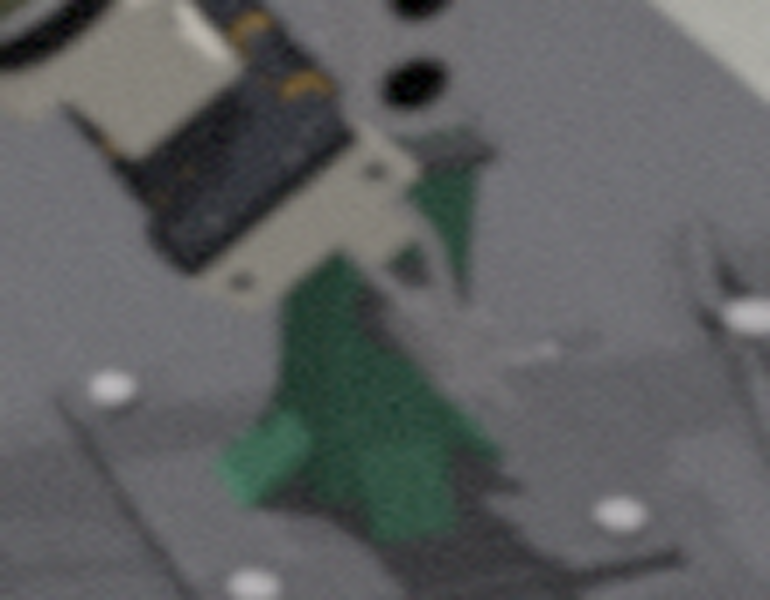

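View pics/w20.png

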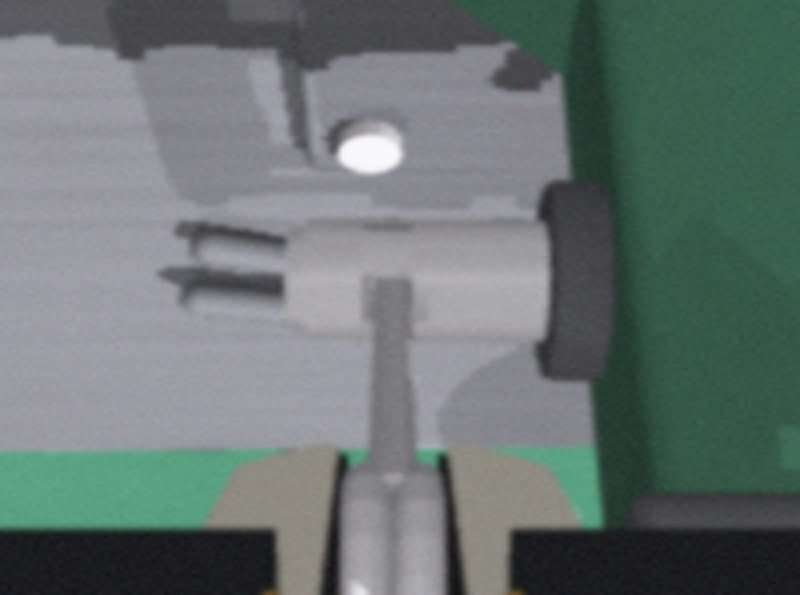

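Emit:
play_rows:
  plan:
    - {"slide": [0.03,0,-0.07],"roll": 0,"fingers": -1}
    - {"slide": [0,0,0],"roll": 0,"fingers": -1}

```text
t: 30.98
tool_pos: [0.6372, 0.031, 0.169]
orientation: [0.006, 0.83, -0.042]
force: [-10.5, 1.0, 12.3]
opening: 0.0115
```

```bash
python3 st.py
```

```text
t 30.975 q [-0.019 -0.364  2.221 -0.042  0.545 -1.527] tcp [0.6372 0.031  0.169 ] F [-10.5   1.   12.3] T [-0.05  0.4  -0.09] open 11.5
tool x [ 0.674 -0.034 -0.738] tilt 42.43 toolz [ 0.738 -0.022  0.675] jaw yaw 87.74
adv from base(-10) mm 33.2 lat -0.57 Fax 16.1 Flat -1.7
```

Emit:
play_rows:
  plan:
    - {"slide": [-0.028,0,0.04],"roll": 0,"fingers": -1}
    - {"slide": [0,0,0],"roll": 0,"fingers": -0.5}
    - {"slide": [0,0,0],"roll": 0,"fingers": -0.5}
    - {"slide": [0,0,0],"roll": 0,"fingers": -0.5}

```text
t: 31.48
tool_pos: [0.635, 0.0309, 0.1673]
orientation: [0.006, 0.834, -0.042]
force: [-0.4, -0.2, -0.6]
opening: 0.0232
```

```bash
python3 st.py;  python3 - <<'E'
from h import *
im=robot.read_camera('wrist');cv2.imwrite('pics/w21.png',cv2.resize(im[150:420,200:440,::-1],None,fx=3,fy=2.2,interpolation=cv2.INTER_CUBIC))
E
```

```text
t 31.475 q [-0.019 -0.367  2.225 -0.042  0.548 -1.527] tcp [0.635  0.0309 0.1673] F [-0.4 -0.2 -0.6] T [0.06 0.36 0.01] open 23.2
tool x [ 0.671 -0.034 -0.741] tilt 42.21 toolz [ 0.74  -0.022  0.672] jaw yaw 87.73
adv from base(-10) mm 33.41 lat -3.29 Fax -0.2 Flat -0.7
```

View pics/w21.png

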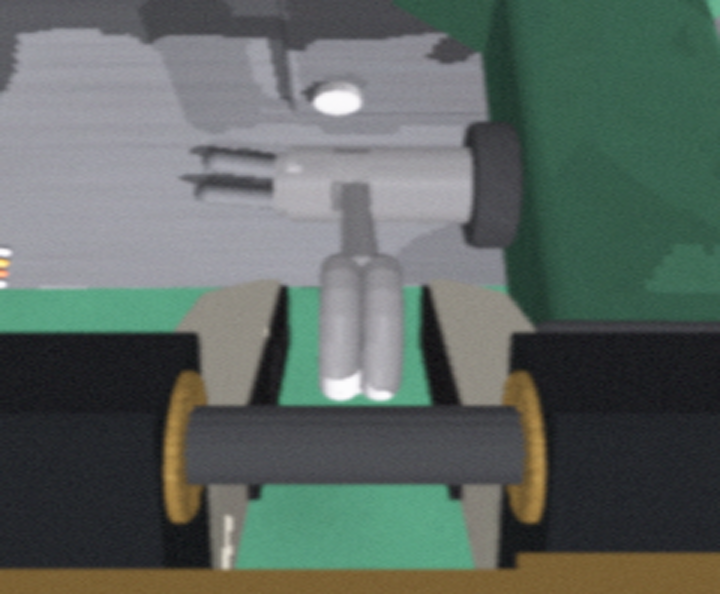

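Emit:
play_rows:
  plan:
    - {"slide": [-0.25,0.012,0.28],"roll": 0,"fingers": -0.5}
    - {"slide": [-0.45,0.02,0.5],"roll": 0,"fingers": -0.5}
    - {"slide": [-0.45,0.02,0.5],"roll": 0,"fingers": -0.5}
    - {"slide": [-0.45,0.02,0.5],"roll": 0,"fingers": -0.5}
    - {"slide": [-0.45,0.02,0.5],"roll": 0,"fingers": -0.5}
    - {"slide": [-0.45,0.02,0.5],"roll": 0,"fingers": -0.5}
    - {"slide": [0,0,0],"roll": 0,"fingers": -0.5}

```text
t: 32.4
tool_pos: [0.5609, 0.0344, 0.2534]
orientation: [0.006, 0.83, -0.042]
force: [0.8, -0.2, 0.3]
opening: 0.0229
```

```bash
python3 st.py;  python3 - <<'E'
from h import *
s=robot.read_state()
im=robot.read_camera('wrist');cv2.imwrite('pics/w22.png',im[:,:,::-1])
W=robot.get_calibration('wrist')
for n in('clip_eye','clip_tip','clip_seat'):print(n,[(np.round(x['point']),round(x['p'],2)) for x in robot.mark_of('wrist',n)[:3]])
im=robot.read_camera('side');cv2.imwrite('pics/s22.png',cv2.resize(im[220:320,290:400,::-1],None,fx=7,fy=6,interpolation=cv2.INTER_CUBIC))
S=robot.get_calibration('side')
for n in('clip_eye','clip_tip','clip_seat'):print(n,[(np.round(x['point']),round(x['p'],2)) for x in robot.mark_of('side',n)[:5]])
E
```

```text
t 32.4 q [-0.013 -0.736  2.304 -0.035  0.834 -1.535] tcp [0.5609 0.0344 0.2534] F [ 0.8 -0.2  0.3] T [ 0.    0.33 -0.03] open 22.9
tool x [ 0.674 -0.034 -0.738] tilt 42.46 toolz [ 0.737 -0.022  0.675] jaw yaw 87.74
adv from base(-10) mm -79.52 lat -16.29 Fax -0.2 Flat 0.8
clip_eye [(array([325., 234.]), 0.61)]
clip_tip [(array([48., 12.]), 0.59), (array([316., 206.]), 0.15)]
clip_seat [(array([314., 205.]), 0.6)]
clip_eye [(array([275., 380.]), 0.65), (array([210., 442.]), 0.58), (array([334., 243.]), 0.52), (array([355., 267.]), 0.22)]
clip_tip [(array([339., 389.]), 0.85), (array([267., 470.]), 0.82), (array([366., 275.]), 0.74)]
clip_seat [(array([321., 385.]), 0.79), (array([249., 459.]), 0.58), (array([354., 268.]), 0.52)]
```

View pics/s22.png

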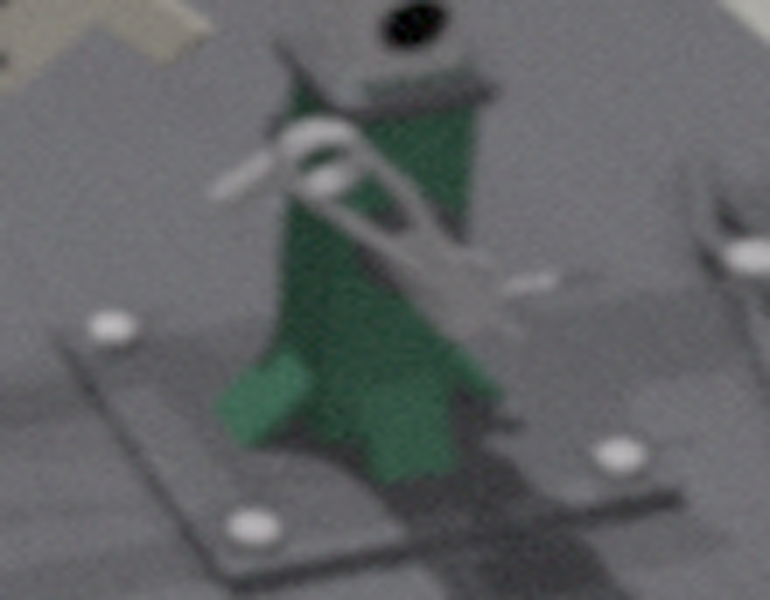

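View pics/w22.png

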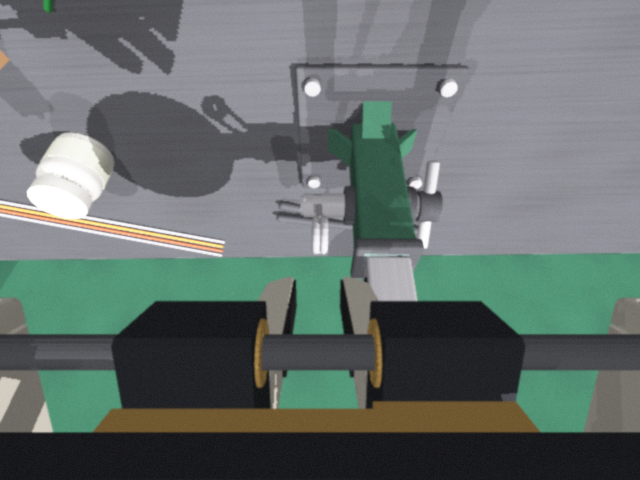

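Run:
```python
from h import *
S=robot.get_calibration('side');W=robot.get_calibration('wrist');s=robot.read_state()
H=np.array([.6615,.0297,.11])
for lam in(30,34,38):
  for m in(27,36,40):
    l=np.radians(lam);u=np.array([-np.sin(l),.02,np.cos(l)]);cx=np.array([np.cos(l),0,np.sin(l)])
    eye=H+u*(.125-m/1000)+cx*.012;tip=H-u*m/1000
    print(lam,m,'side eye',proj(S,eye).round(1),'tip',proj(S,tip).round(1),'wrist eye',proj(W,eye,s).round(1))
print(tri([ray(S,(335.7,246.5)),ray(W,(321,234),s)]))
```

```text
30 27 side eye [340.4 237.8] tip [358.5 274.7] wrist eye [317.3 269.2]
30 36 side eye [342.1 240.3] tip [360.1 277. ] wrist eye [317.4 263.4]
30 40 side eye [342.8 241.5] tip [360.7 278. ] wrist eye [317.5 260.9]
34 27 side eye [337.7 239.4] tip [359.2 274.2] wrist eye [317.  261.9]
34 36 side eye [339.7 241.8] tip [360.9 276.3] wrist eye [317.2 256.9]
34 40 side eye [340.5 242.9] tip [361.7 277.3] wrist eye [317.2 254.7]
38 27 side eye [335.1 241.2] tip [359.8 273.7] wrist eye [316.7 253.9]
38 36 side eye [337.3 243.4] tip [361.7 275.6] wrist eye [316.9 249.9]
38 40 side eye [338.3 244.4] tip [362.6 276.5] wrist eye [317.  248.2]
(array([0.61388639, 0.03513255, 0.17588545]), [0.0015108521164536868, 0.0015108521164538056])
```

Emit:
play_rows:
  plan:
    - {"slide": [-0.4,0,0.5],"roll": 0,"fingers": -0.5}
    - {"slide": [0,0,0],"roll": 0,"fingers": -0.5}
    - {"slide": [0,0,0],"roll": 0,"fingers": -0.5}

```text
t: 33.17
tool_pos: [0.5486, 0.0342, 0.2661]
orientation: [0.006, 0.833, -0.042]
force: [0.5, -0.5, -0.1]
opening: 0.0237
```

```bash
python3 st.py;  python3 - <<'E'
from h import *
im=robot.read_camera('side');cv2.imwrite('pics/s23.png',im[:,:,::-1])
print([(np.round(x['point']),round(x['p'],2)) for x in robot.mark_of('side','clip_eye')[:5]])
E
```

```text
t 33.175 q [-0.013 -0.787  2.307 -0.033  0.885 -1.538] tcp [0.5486 0.0342 0.2661] F [ 0.5 -0.5 -0.1] T [-0.03  0.39 -0.02] open 23.7
tool x [ 0.672 -0.034 -0.74 ] tilt 42.28 toolz [ 0.74  -0.022  0.673] jaw yaw 87.73
adv from base(-10) mm -96.87 lat -19.32 Fax -0.4 Flat 0.4
[(array([277., 381.]), 0.93), (array([208., 439.]), 0.85), (array([337., 244.]), 0.62)]
```

View pics/s23.png

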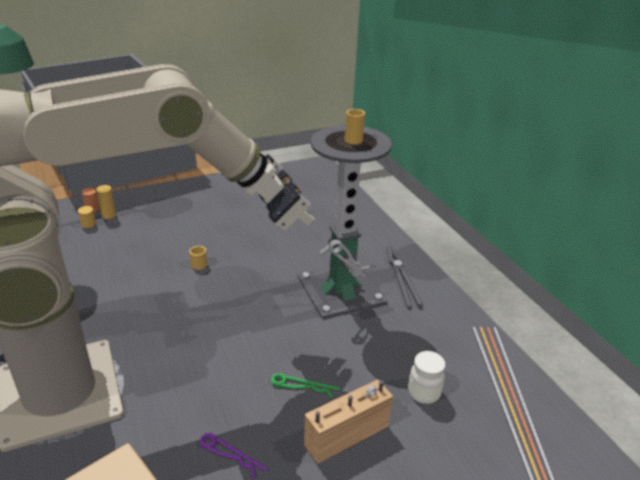

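The picture shows the clip on the pin, with its coil at (336, 246). The arm is clear of it, and the jar, both sleeves and the small clip have not moved. I'm handing the job in.

```bash
python3 -c "
from plant import robot
print(robot.close_job())"
```

```text
the job is handed in; nothing more can be done
None
```

The large R-clip is on the turntable's pin with its straight leg through the cross-hole and the bow over the pin. The job was handed in at about 33 s. The moves only allow shifts and a turn about the vertical, so I tilted the tool to 42° by driving the arm against its reach limit. I then set the clip's angle in the jaws by pressing its tip lightly on the bench.

**Insertion:** The tip met no noticeable force on entering the hole. With the flare on the pin the push reached 24 N once, above the expected 10–18 N, because the leg was binding slightly. I realigned it and went on at about 5–7 N. The force then reversed as the spring drew the clip home, and turned stiff (16 N) about 43 mm up from the tip by my estimate.

**After release:** The clip stays on the pin and the gripper is clear, with forces near zero. In the pictures the jar, the small clip, both sleeves and the coloured clips are where they were.

**What did not match:**
- **Coil position:** I measured the coil about 81 mm from the pin's axis, against 86 mm when fully home. That is far from the roughly 99 mm it would be on the neck, and I put the gap down to camera error.
- **Angle:** After I let go, the clip settled to about 43–45° of lean, while I measured the hole at 33–39°. Most of that fits the play in the hole.

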